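# Seat a sander drive wheel in the three-point roundness gauge

## Robot

A 6-joint arm with a two-finger parallel gripper is mounted at the origin on a cart in front of the work surface, level with it; the furniture and walls round the work are solid. World frame = base frame: x ahead of the robot, y to its left, z up, the work surface at z = 0. Lengths are in m, angles in rad, forces in N, time in s.
With the tool pointing down it reaches from about 0.3 to 0.875 m from the base axis. Payload 6.4 kg.
Tool frame: the origin (TCP) lies at the very end of the fingers, on their centre line; the grasp point (between the pads) lies grip_point_offset behind it (grip_point_offset is the distance from the TCP to the grasp point, in m); y points along the fingers, x is the direction in which the jaws open and shut, and the axes are right-handed (so a half turn about y gives the same grasp; the last joint's range is limited). The gripper opens to 85 mm and grips with 20 to 120 N. Pads are 22 mm wide; open, the fingers measure 114 mm over their backs; the gripper's body (76 mm by 85 mm) begins 54 mm behind the grasp point. The pads swing forward as they close: fully open they stand 13 mm farther back than shut.
Start: joints at [0.987, 0.181, 1.607, -0, 1.354, -0.206], TCP at [0.212, 0.534, 0.195] pointing down, gripper open.
Joint ranges: [-2.99, 2.99], [-0.89, 2.07], [0.3, 2.58], [-1.14, 4.28], [0, 2.63], [-3.12, 3.12]. Speed limits (rad/s): [2.57, 2.57, 3.01, 3.14, 3.14, 3.14].

## Interface

Orientations are given as a unit quaternion [w, x, y, z].
In Python, from bench import get_obs, camera, camera_model, hand_in, grip_point_offset gives the robot as it stands.
- The arm moves only by the shell command python3 -m jog 'ROWS'. ROWS is JSON, a list of rows, each a list of 7 numbers: the shift along the tool's x, y, z in mm, then the turn, a rotation vector about the tool's x, y, z in degrees, then the gripper's target within -1 to 1 (shut at 1, half-way at 0, fully open at -1). In form: [[x, y, z, ax, ay, az, grip], ...]. A call has 1 to 8 rows; each row shifts and turns the commanded pose from where the row before left it, along the tool's axes as they then stand; what a row does not reach is not made up. A row lasts 1/12 s, in which the tool goes at most 41.7 mm and 7.16 degrees, less where a joint would pass 70% of its speed; a pose out of reach is approached as far as the arm can. A call is refused whole if a number of a shift passes 41.7 or a number of a turn 7.16, either way. A call with a gripper value outside its range is refused whole. The fingers move at their own pace and stop on an object; the grip force is fixed at half the most. Time passes only in rows, so rows that do not move let the fingers close. It gives the time, the measured TCP pose, the force and the opening at its end, in the units of the state.
- get_obs(): the state, without advancing time (a new reading comes with each control period).
- camera(name): name is "scene" or "top"; returns the picture (480x640x3 uint8, blue, green, red); there is no depth.
- camera_model(name): a dict with "K" (3x3 intrinsics, pixels), "pose" (4x4, takes a point from camera to world coordinates). Camera axes: x right, y down, z forward; pixel columns grow to the right and rows downward; lengths in m; the calibration is good to about 2 mm. A picture is of the moment at which its call begins. camera_model takes no time and is no camera call.
- hand_in(): hands the job in, once; it reports no verdict.
The state is a dict: "time_s": time; "q": joint angles; "dq": joint speeds; "joint_efforts": joint torques, N m; "eef_pos": TCP position; "eef_rot": TCP orientation; "wrist_force": force on the tool from outside, world axes, zero at the start; "torque": the same for the moment, N m; "opening": opening from 0.0 (shut) to 1.0 (fully open).
Only numpy, scipy, OpenCV 4.12 (cv2) and the standard library are available. Lean on these libraries where they do the work, as an engineer would, in place of code of your own. Each camera call takes 0.05 s, during which the arm holds its last target.

## Task

Load the belt sander's drive wheel into the dial gauge for its roundness check: lying flat on the gauge's plate, nudged in between the rail and the spring-loaded spindle until it rests against the end-stop screw, so that rail, spindle and stop all bear on it. The stop screw may have been set further in or out, so feel for it: touch the wheel home with a light push and never press hard on the stop or the spindle. Leave the wheel there and do not disturb the oil bottle, screw jar and tape measure.

Things in the scene. Friction and masses are not known exactly. Their poses are not given: they have to be found in the camera images.
- wheel: the sander's drive wheel: plain steel disc, 56 mm in diameter, 30 mm high, 0.28 to 0.46 kg, lying flat on the table; origin at the centre of its underside, z along its axis (up). Grip it across its diameter from above.
- gauge: the three-point gauge, screwed down: grey base 140 mm (its x) by 180 mm (its y) with a flat aluminium plate, top 24 mm above the table; origin at the centre of the base's underside, z up. Rail on the +x side, end stop at the -y end, dial indicator (top 54 mm above the table, out to x = -135 mm) on the -x side; the +y end is open. A seated wheel's centre has x = 0 and y = -17 to -1 mm.
- load (a point): point on the plate's top near the open end, 58 mm to +y and 3 mm to -x of the gauge's origin: a wheel centred here lies flat, clear of rail and spindle by 3 mm and more, and is then pushed in towards the gauge's -y. Axes as the gauge.
- rail: straight steel rail along the gauge's y, on the plate, 22 mm high, 172 mm long; the flat side that the wheel touches lies 28 mm to +x of its origin. Origin on the plate's top at the gauge's x = 0, y = 0; axes as the gauge.
- stop: end stop: dark bracket, 34 mm wide, 28 mm high, with a round-nosed steel screw 10 mm thick that points to the gauge's +y, 15 mm above the plate at x = 0. Origin on the plate's top under the bracket's middle, axes as the gauge. The screw's nose stands 14 to 30 mm to +y of this origin; how far differs each time and is not measured. Locked and rigid.
- spindle: spring-loaded steel spindle of the dial indicator; polished round tip 12 mm across, 15 mm above the plate, pointing to the gauge's +x; origin at the tip's centre (free: 25.4 mm to -x, 4 mm to +y of the gauge's origin). The gap to the rail is 8.6 mm narrower than the wheel, which presses it back against 2 to 3 N. Sliding the wheel in takes some 1 to 9 N; friction holds it where it is left, short of the stop or not.
- oil_bottle: bystander: small white oil bottle with red spout, 44 mm across, 122 mm high; origin under its centre
- screw_jar: bystander: jar of screws with red lid, 64 mm across, 82 mm high; origin under its centre
- tape_measure: bystander: yellow tape measure lying on its side, 68 x 85 x 34 mm; origin under its middle

How it is judged:
By the outcome, as a careful person would: the job done as asked, in the order asked, and still so for the second after the job is handed in, with the robot touching nothing.
It also fails if it takes over 72 s, if anything falls off the work surface, if the arm or the gripper's body presses on something with over 40 N, if the wrist force passes 120 N, or if a joint passes its speed limit or range.

## Working session

There is one attempt and no reset: what is moved stays moved. The work goes in short steps, Python scripts to look and compute and a shell command to move; the robot and the scene stay as the last step left them, time stands still between calls to the robot, and variables do not carry over. Pictures are saved under pics/ and viewed, and the job is handed in when it is done.

```bash
ls; mkdir -p pics
python3 - <<'E'
from bench import *
import cv2
from bench import grip_point_offset
print(grip_point_offset if not callable(grip_point_offset) else grip_point_offset())
o=get_obs();print(o)
for n in("scene","top"):
    cv2.imwrite(f"pics/{n}0.png",camera(n)); m=camera_model(n);print(n,m)
E
```

```text
pics
0.0187
{'time_s': 0.0, 'q': array([ 9.86705394e-01,  1.81558086e-01,  1.60802430e+00, -1.22911309e-05,
        1.35377573e+00, -2.06281236e-01]), 'dq': array([ 7.47616794e-06, -4.08041514e-04,  1.28995461e-04,  7.43487867e-04,
        1.10947280e-03, -1.21675381e-03]), 'joint_efforts': array([-3.16303940e-04, -4.44860387e+01, -3.51343524e+01, -4.52304466e-04,
        9.01541964e-03, -3.90405148e-05]), 'eef_pos': array([0.21173902, 0.53393057, 0.19446674]), 'eef_rot': array([-0.5847548 ,  0.5852375 ,  0.39663854, -0.39778984]), 'wrist_force': array([-0.64978828, -0.13769759,  0.90265153]), 'torque': array([-0.01803174, -0.04830753, -0.06016704]), 'opening': 0.9980161344316771}
scene {'K': array([[464.4661762 ,   0.        , 324.9270109 ],
       [  0.        , 464.4661762 , 240.02865275],
       [  0.        ,   0.        ,   1.        ]]), 'pose': array([[ 0.54437513, -0.66044246,  0.51717645, -0.04468882],
       [-0.83870195, -0.41726795,  0.34995214, -0.44037627],
       [-0.0153221 , -0.62426214, -0.78106467,  0.88251886],
       [ 0.        ,  0.        ,  0.        ,  1.        ]])}
top {'K': array([[573.18973352,   0.        , 313.23617615],
       [  0.        , 573.18973352, 233.17634077],
       [  0.        ,   0.        ,   1.        ]]), 'pose': array([[-0.00539579, -0.99877845,  0.04911724,  0.45771655],
       [-0.99975051,  0.00432336, -0.02191413, -0.06366734],
       [ 0.02167501, -0.04922323, -0.99855259,  1.19149377],
       [ 0.        ,  0.        ,  0.        ,  1.        ]])}
```

View pics/scene0.png

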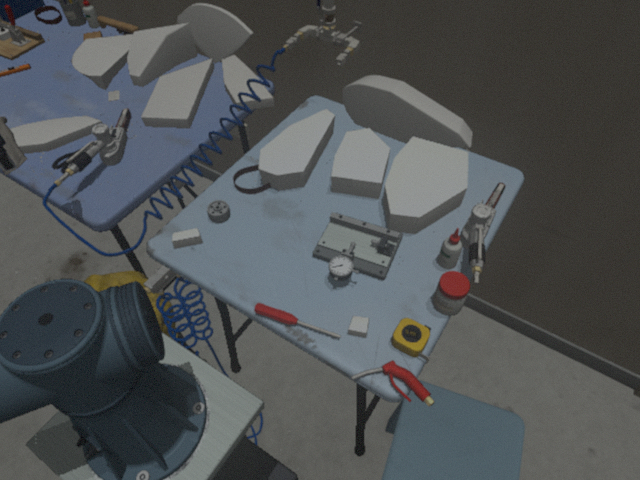

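View pics/top0.png

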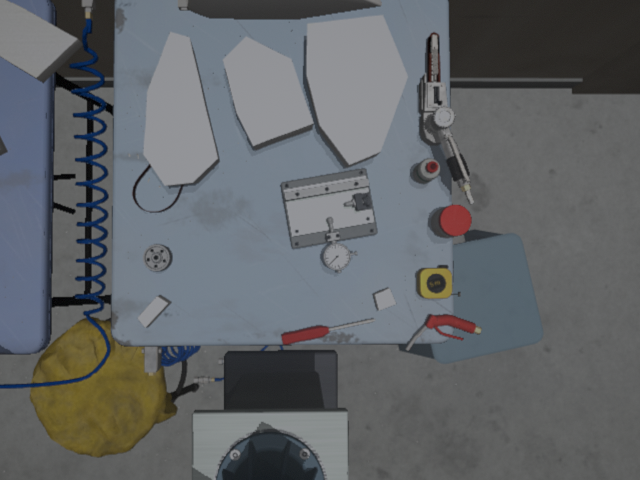

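Top view: the wheel is at about (157,257), the gauge is centred near (330,208) with its dial at (336,257), and the stop bracket is at (362,202). In the scene view the wheel is at (218,211). Next I'll zoom in on both.

```bash
cat > h.py <<'E'
import numpy as np, cv2
from bench import *
def proj(n,p):
    m=camera_model(n);T=np.linalg.inv(m["pose"]);c=T[:3,:3]@np.asarray(p,float)+T[:3,3];u=m["K"]@c;return u[:2]/u[2]
def ray(n,uv):
    m=camera_model(n);d=m["pose"][:3,:3]@np.linalg.inv(m["K"])@np.array([uv[0],uv[1],1.]);return m["pose"][:3,3],d/np.linalg.norm(d)
def onz(n,uv,z):
    o,d=ray(n,uv);return o+d*(z-o[2])/d[2]
def tri(a,b):
    o1,d1=ray("scene",a);o2,d2=ray("top",b)
    s=np.linalg.lstsq(np.c_[d1,-d2],o2-o1,rcond=None)[0];p=o1+s[0]*d1;q=o2+s[1]*d2
    return (p+q)/2,np.linalg.norm(p-q)
def crop(img,x0,y0,x1,y1,f,name):
    c=cv2.resize(img[y0:y1,x0:x1],None,fx=f,fy=f,interpolation=cv2.INTER_CUBIC);cv2.imwrite("pics/"+name,cv2.convertScaleAbs(c,alpha=1.6))
E
python3 - <<'E'
from h import *
t=cv2.imread("pics/top0.png");s=cv2.imread("pics/scene0.png")
crop(t,270,160,390,280,5,"tg.png");crop(s,300,200,420,300,6,"sg.png")
a=np.hstack([cv2.resize(t[237:277,137:177],(400,400),interpolation=cv2.INTER_CUBIC),cv2.resize(s[191:231,198:238],(400,400),interpolation=cv2.INTER_CUBIC)])
cv2.imwrite("pics/w.png",cv2.convertScaleAbs(a,alpha=1.6))
for p in([0,0,0],[.2117,.5339,.1945]):print(proj("top",p),proj("scene",p))
E
```

```text
[270.46058961 486.89861025] [147.24277313 421.01411572]
[-51.63390722 408.83287969] [ 18.47289769 172.78464208]
```

View pics/tg.png

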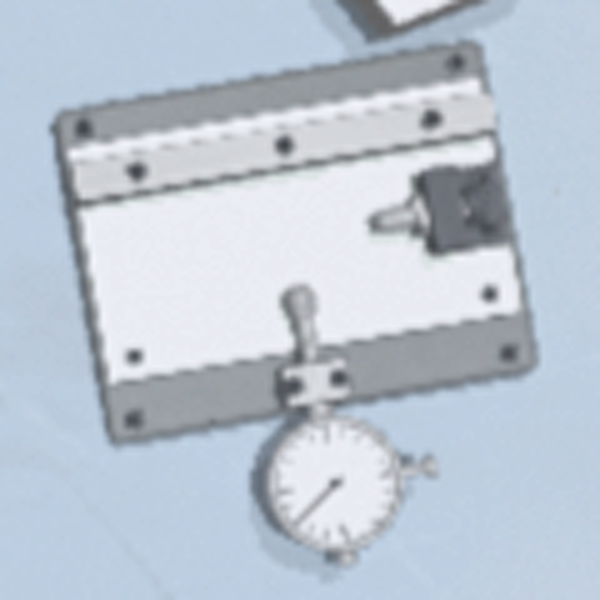

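View pics/sg.png

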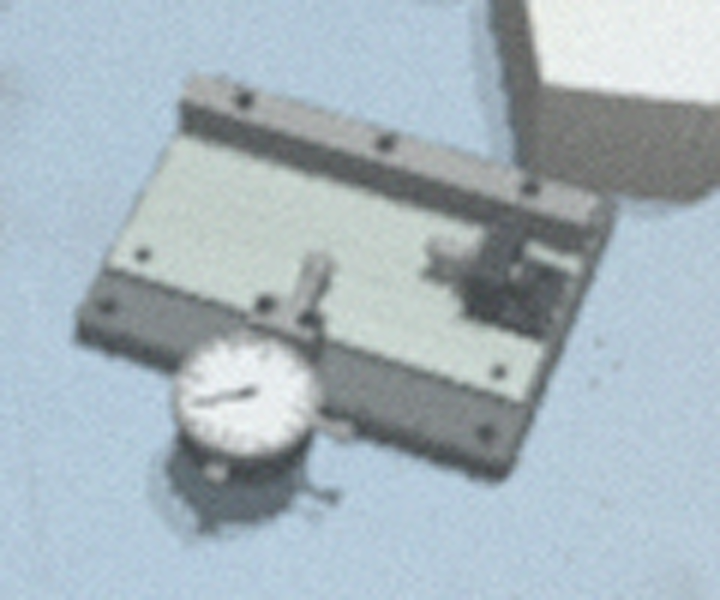

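View pics/w.png

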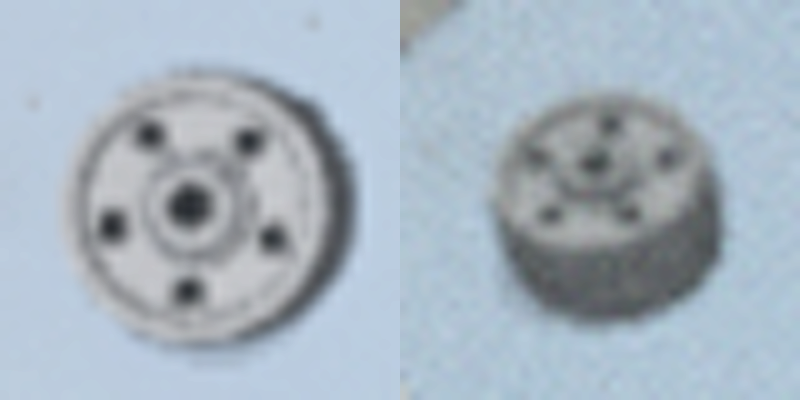

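The wheel hub is at top (155.6,257.0) and scene (217,206.7). The gauge rail face runs from (85,203) to (495,137) in the top crop. Next I'll triangulate the matching points.

Run:
```python
from h import *
T=lambda x,y:(270+x/5-.4,160+y/5-.4)
S=lambda x,y:(300+x/6-.4,200+y/6-.4)
P={'rail hole L':((246,100),(137,171)),'rail M':((386,143),(284,145)),'rail R':((530,188),(431,119)),
'plate hole L':((143,255),(135,356)),'plate R':((499,371),(489,293)),'base scr L':((107,305),(134,418)),'base scr R':((487,432),(508,353)),'bracket mount':((264,303),(292,386)),'bm2':((310,318),(338,377)),'dial':((250,392),(336,483)),'stopnose':((433,255),(375,221)),'spintip':((318,262),(297,298))}
for k,(s,t) in P.items():
    p,e=tri(S(*s),T(*t));print(k,np.round(p*1000,1),round(e*1000,1))
p,e=tri((198+19.5-.45,191+16.2-.45),(137+19-.45,237+20.5-.45));print('wheel',p*1000,e*1000)
print('wheel top outline',onz('top',(137+19.6-.45,237+20.6-.45),.03)*1000)
# gauge corners base top, from top cam, at z=.02
print('corners')
c=[onz('top',T(*q),.02)[:2]*1000 for q in((60,112),(475,42),(533,365),(115,442))]
print(np.round(c,1),np.mean(c,0),[np.linalg.norm(c[i]-c[i-1]) for i in range(4)])
a=onz('top',T(85,203),.046);b=onz('top',T(495,137),.046);d=(a-b);print('rail face',a*1000,b*1000,np.linalg.norm(d),'yaw',np.degrees(np.arctan2(-d[0],d[1])))
```

```text
rail hole L [593.5 -56.3  42.5] 0.7
rail M [ 603.8 -115.5   42.6] 1.1
rail R [ 614.1 -174.7   42.3] 1.6
plate hole L [519.9 -54.8  19.6] 1.5
plate R [ 545.3 -200.3   19.4] 1.3
base scr L [494.7 -54.2  14.6] 1.4
base scr R [ 521.  -208.6   14.7] 0.9
bracket mount [ 506.5 -118.    47.5] 0.5
bm2 [ 509.9 -136.4   47.3] 0.9
dial [ 467.7 -135.5   48.7] 0.1
stopnose [ 574.7 -153.6   27.7] 0.0
spintip [ 542.5 -120.8   35.7] 0.8
wheel [467.55900465 230.19153672  26.45235162] 1.7519324483923517
wheel top outline [467.89664162 227.41761363  30.        ]
corners
[[ 620.8  -25. ]
 [ 649.5 -196.1]
 [ 516.  -218.6]
 [ 485.2  -47.1]] [ 567.86593326 -121.66985203] [np.float64(137.40888700999182), np.float64(173.4662736560537), np.float64(135.38431715454928), np.float64(174.28253434930542)]
rail face [580.49020426 -35.74548444  46.        ] [ 606.66974146 -200.81277392   46.        ] 0.16713042279136345 yaw 9.012002334052035
```

```bash
cat >> h.py <<'E'
from scipy.spatial.transform import Rotation as R
def Rt():
    q=np.array(get_obs()["eef_rot"]);return R.from_quat(q[[1,2,3,0]]).as_matrix()
def state():
    o=get_obs();M=Rt();print("t %.2f pos"%o["time_s"],np.round(np.array(o["eef_pos"])*1000,1),"jaw yaw %.1f"%np.degrees(np.arctan2(M[1,0],M[0,0])),"yaxis",np.round(M[:,1],3),"F",np.round(o["wrist_force"],1),"op %.3f"%o["opening"],"q",np.round(o["q"],2))
E
python3 - <<'E'
from h import *
state();print(np.round(Rt(),3))
t=cv2.imread("pics/top0.png");g=cv2.cvtColor(t,cv2.COLOR_BGR2GRAY)
# wheel: colour-separate from blue table
sat=t[:,:,0].astype(int)-t[:,:,2]
for n,box in(("top",(135,235,180,280)),("scene",(196,190,242,234))):
    im=cv2.imread(f"pics/{n}0.png");x0,y0,x1,y1=box;d=cv2.GaussianBlur(im,(3,3),0)[y0:y1,x0:x1].astype(int)
    m=((d[:,:,0]-d[:,:,2])<14).astype(np.uint8)
    k,l,st,c=cv2.connectedComponentsWithStats(m);i=1+np.argmax(st[1:,4]);print(n,st[i],c[i]+[x0,y0])
# predicted silhouettes for wheel at guess
for p in([467.6,228,0],[467.6,230,0]):
    th=np.linspace(0,6.283,60)
    for n in("top","scene"):
        pts=np.array([proj(n,(p[0]/1e3+.028*np.cos(a),p[1]/1e3+.028*np.sin(a),z)) for a in th for z in(0,.03)])
        h=cv2.convexHull(pts.astype(np.float32));M=cv2.moments(h);print(p,n,pts.min(0),pts.max(0),M['m10']/M['m00'],M['m01']/M['m00'])
E
```

```text
t 0.10 pos [211.8 534.  194.6] jaw yaw 68.4 yaxis [-0.001 -0.001 -1.   ] F [ 0.4  0.8 -0.7] op 1.002 q [ 0.99  0.18  1.61  0.    1.35 -0.21]
[[ 0.369 -0.001 -0.929]
 [ 0.929 -0.001  0.369]
 [-0.002 -1.     0.   ]]
top [  8   9  29  28 640] [156.9984375 257.31875  ]
scene [ 11  10  23  23 433] [218.15704388 211.03926097]
[467.6, 228, 0] top [141.86302569 243.39511323] [173.14401922 271.22048605] 157.45038150313096 257.3618541536633
[467.6, 228, 0] scene [206.53973179 198.0292432 ] [231.09856097 222.39786979] 218.9021951565649 210.1718724043415
[467.6, 230, 0] top [140.86268596 243.39979113] [172.17117424 271.22623344] 156.46375377005245 257.3670417339309
[467.6, 230, 0] scene [205.94073261 197.72640411] [230.49954961 222.07749635] 218.30317578457667 209.86034318623032
```

The wheel fits (467.6, 229) mm and the gauge origin is near (568, -121.6) with a yaw of about 9.8°. The z readings come out about 3.7 mm low everywhere, so I'll use the stated heights. I'll turn the jaws to the gauge's y (yaw 99.8°) and move over the wheel.

```bash
python3 -m jog '[[0,0,0,0,-6.28,0,-1],[0,0,0,0,-6.28,0,-1],[0,0,0,0,-6.28,0,-1],[0,0,0,0,-6.28,0,-1],[0,0,0,0,-6.28,0,-1],[0,0,0,0,0,0,-1]]'
python3 -m jog '[[-28.7,0,-16.7,0,0,0,-1],[-28.7,0,-16.7,0,0,0,-1],[-28.7,0,-16.7,0,0,0,-1],[-28.7,0,-16.7,0,0,0,-1],[-28.7,0,-16.7,0,0,0,-1],[-28.7,0,-16.7,0,0,0,-1],[-28.7,0,-16.7,0,0,0,-1],[-28.7,0,-16.7,0,0,0,-1]]'
python3 -m jog '[[-28.7,0,-16.7,0,0,0,-1],[-28.7,0,-16.7,0,0,0,-1],[-28.7,0,-16.7,0,0,0,-1],[-28.7,0,-16.7,0,0,0,-1],[0,0,0,0,0,0,-1],[0,0,0,0,0,0,-1]]'
python3 -c "from h import *;state()"
```

```text
time_s: 0.6
eef_pos: [0.2119, 0.5342, 0.1949]
eef_rot: [0.455, -0.455, -0.541, 0.542]
wrist_force: [-0.9, -0.2, 0.4]
opening: 1.0
time_s: 1.27
eef_pos: [0.3833, 0.3294, 0.1953]
eef_rot: [0.457, -0.457, -0.54, 0.54]
wrist_force: [0.1, 0.7, 0.1]
opening: 1.005
time_s: 1.77
eef_pos: [0.4687, 0.2276, 0.1951]
eef_rot: [0.458, -0.457, -0.539, 0.539]
wrist_force: [-0.6, -0.3, -0.1]
opening: 0.992
t 1.77 pos [468.7 227.6 195.1] jaw yaw 99.4 yaxis [-0.001 -0.    -1.   ] F [-0.6 -0.3 -0.1] op 0.992 q [ 0.22  0.06  1.74  0.    1.34 -1.51]
```

```bash
python3 -m jog '[[1.6,30,0.8,0,-0.4,0,-1],[0,30,0,0,0,0,-1],[0,30,0,0,0,0,-1],[0,30,0,0,0,0,-1],[0,30,0,0,0,0,-1],[0,0,0,0,0,0,-1],[0,0,0,0,0,0,-1]]'
python3 -c "
from h import *;state()
crop(camera('scene'),150,100,310,240,5,'s1.png');crop(camera('top'),100,200,220,300,6,'t1.png')"
```

```text
time_s: 2.35
eef_pos: [0.4645, 0.2309, 0.0442]
eef_rot: [0.455, -0.453, -0.541, 0.544]
wrist_force: [1.3, -0.0, 0.8]
opening: 1.001
t 2.35 pos [464.5 230.9  44.2] jaw yaw 100.2 yaxis [-0.005 -0.001 -1.   ] F [ 1.3 -0.   0.8] op 1.001 q [ 0.23  0.25  1.86  0.    1.03 -1.52]
```

View pics/s1.png

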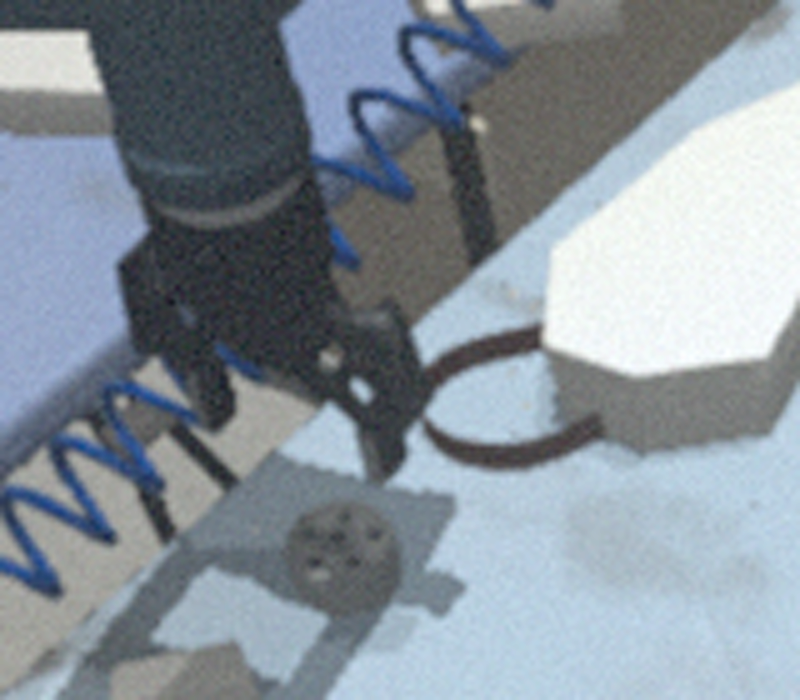

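View pics/t1.png

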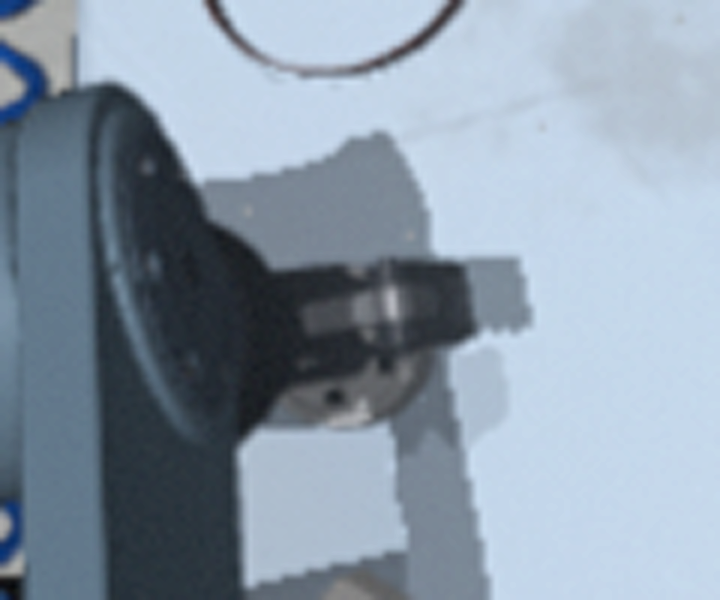

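```bash
python3 -c "
from h import *
o=get_obs();p=np.array(o['eef_pos']);M=Rt()
for dz in(0,.013,.03):
  for s in(-.0425,0,.0425):
    q=p+M[:,0]*s-M[:,1]*dz; a=proj('top',q);b=proj('scene',q);print(dz,s,(a-[100,200])*6,(b-[150,100])*5)
"
```

```text
0 -0.0425 [439.20713968 319.47246833] [401.93239477 527.70050449]
0 0 [311.83475219 342.80924148] [327.42622804 504.10149029]
0 0.0425 [184.17181773 366.19924774] [254.29764198 480.93880971]
0.013 -0.0425 [430.39831    318.99294838] [397.257221   509.54243775]
0.013 0 [301.54422711 342.59878066] [322.13170494 485.9042525 ]
0.013 0.0425 [172.3928177  366.25908261] [248.40747284 462.70698017]
0.03 -0.0425 [418.56761056 318.34892907] [391.01521585 485.29890121]
0.03 0 [287.72311081 342.31611253] [315.06416669 461.61317441]
0.03 0.0425 [156.57205496 366.33944881] [240.54633105 438.37440265]
```

```bash
python3 -m jog '[[0,0,0,0,0,0,-1],[0,0,0,0,0,0,-1]]'
python3 -c "
from h import *;state()
crop(camera('scene'),170,140,250,220,9,'s2.png');crop(camera('top'),110,215,200,285,8,'t2.png')"
```

```text
time_s: 2.62
eef_pos: [0.4685, 0.2311, 0.0476]
eef_rot: [-0.453, 0.455, 0.543, -0.541]
wrist_force: [-0.7, 0.1, -0.9]
opening: 1.0
t 2.62 pos [468.5 231.1  47.6] jaw yaw 100.2 yaxis [ 0.004  0.001 -1.   ] F [-0.7  0.1 -0.9] op 1.000 q [ 0.23  0.25  1.86  0.    1.03 -1.52]
```

View pics/s2.png

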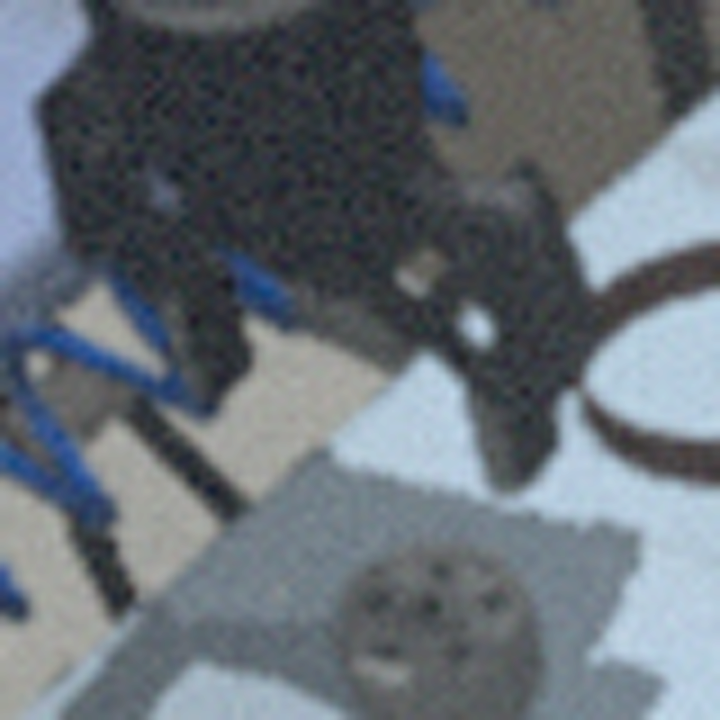

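View pics/t2.png

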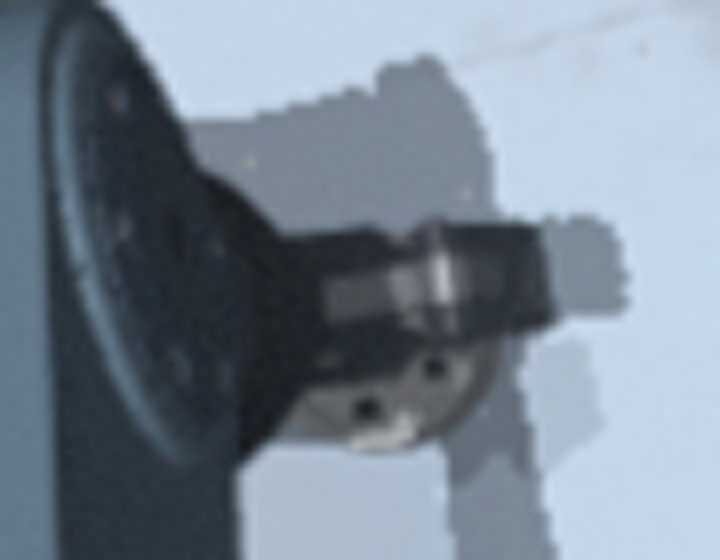

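```bash
python3 -c "
from h import *
for z in(.05,.06,.07,.08,.09,.1):
  print(z,proj('scene',(.4685,.231,z)),onz('scene',(210,189.1),z)*1000, 'top',onz('top',(178.9,249.6),z)*1000)
for i in range(5): print(get_obs()['eef_pos'])
"
```

```text
0.05 [215.54812674 199.91783162] [489.58842996 268.12610687  50.        ] top [482.43506006 177.70258838  50.        ]
0.06 [214.7382856  197.10650829] [483.17083066 259.61576062  60.        ] top [482.21851474 175.58807898  60.        ]
0.07 [213.9172983  194.25649161] [476.75323136 251.10541436  70.        ] top [482.00196943 173.47356957  70.        ]
0.08 [213.08493312 191.36697722] [470.33563205 242.5950681   80.        ] top [481.78542411 171.35906017  80.        ]
0.09 [212.24095191 188.4371383 ] [463.91803275 234.08472185  90.        ] top [481.5688788  169.24455077  90.        ]
0.1 [211.38510977 185.4661248 ] [457.50043345 225.57437559 100.        ] top [481.35233348 167.13004136 100.        ]
[0.46795151 0.23077209 0.046879  ]
[0.46795151 0.23077209 0.046879  ]
[0.46795151 0.23077209 0.046879  ]
[0.46795151 0.23077209 0.046879  ]
[0.46795151 0.23077209 0.046879  ]
```

```bash
python3 -m jog '[[0,15,0,0,0,0,-1],[0,15,0,0,0,0,-1],[0,0,0,0,0,0,-1],[0,0,0,0,0,0,-1]]'
python3 -c "
from h import *;state()
crop(camera('scene'),170,150,250,230,9,'s3.png')
p=get_obs()['eef_pos']
for z in (0,.01,.02,.03,.04,.05):print(z,(proj('scene',np.array(p)*[1,1,0]+[0,0,z])-[170,150])*9)"
```

```text
time_s: 3.05
eef_pos: [0.4664, 0.2303, 0.0153]
eef_rot: [0.454, -0.454, -0.542, 0.543]
wrist_force: [0.9, 0.3, 0.3]
opening: 1.002
t 3.05 pos [466.4 230.3  15.3] jaw yaw 100.1 yaxis [-0.001 -0.    -1.   ] F [0.9 0.3 0.3] op 1.002 q [ 0.23  0.3   1.87  0.    0.97 -1.52]
0 [443.2649598  574.53116219]
0.01 [436.4323936 550.8754815]
0.02 [429.50884755 526.90481073]
0.03 [422.49249227 502.61281627]
0.04 [415.38144903 477.99299358]
0.05 [408.17378804 453.03866135]
```

View pics/s3.png

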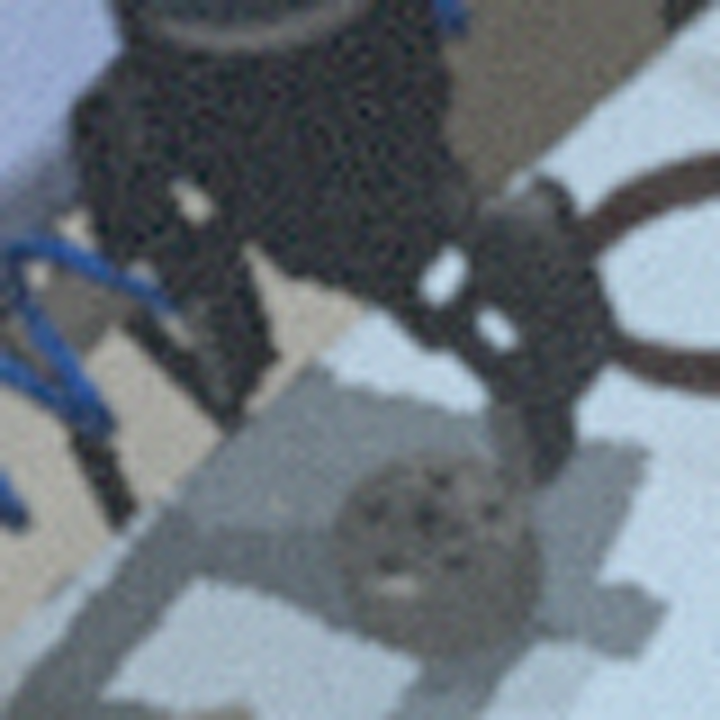

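```bash
python3 -c "
from h import *
p=np.array(get_obs()['eef_pos']);M=Rt()
for s,c in((-.049,(545,480)),(.049,(232,430))):
  q=p+M[:,0]*s
  o,d=ray('scene',(170+c[0]/9-.4,150+c[1]/9-.4))
  A=np.c_[d,[0,0,-1]];x=np.linalg.lstsq(A,q-o,rcond=None)[0];print(q,(o+d*x[0])*1000)
"
```

```text
[0.47578414 0.18222088 0.01597725] [472.70300747 184.77092237  61.54220043]
[0.45852581 0.27868927 0.01597891] [451.09734789 283.77512358  45.16364129]
```

```bash
python3 -m jog '[[0,7,0,0,0,0,-1],[0,6,0,0,0,0,-1],[0,0,0,0,0,0,-1],[0,0,0,0,0,0,-1]]'
python3 -c "
from h import *;state()
crop(camera('scene'),170,150,250,230,9,'s4.png');crop(camera('top'),110,215,200,285,8,'t4.png')"
```

```text
time_s: 3.43
eef_pos: [0.4665, 0.2304, 0.002]
eef_rot: [0.454, -0.454, -0.542, 0.543]
wrist_force: [-0.2, 0.4, 0.9]
opening: 0.995
t 3.43 pos [466.5 230.4   2. ] jaw yaw 100.2 yaxis [-0.001 -0.    -1.   ] F [-0.2  0.4  0.9] op 0.995 q [ 0.23  0.33  1.87  0.    0.94 -1.52]
```

View pics/s4.png

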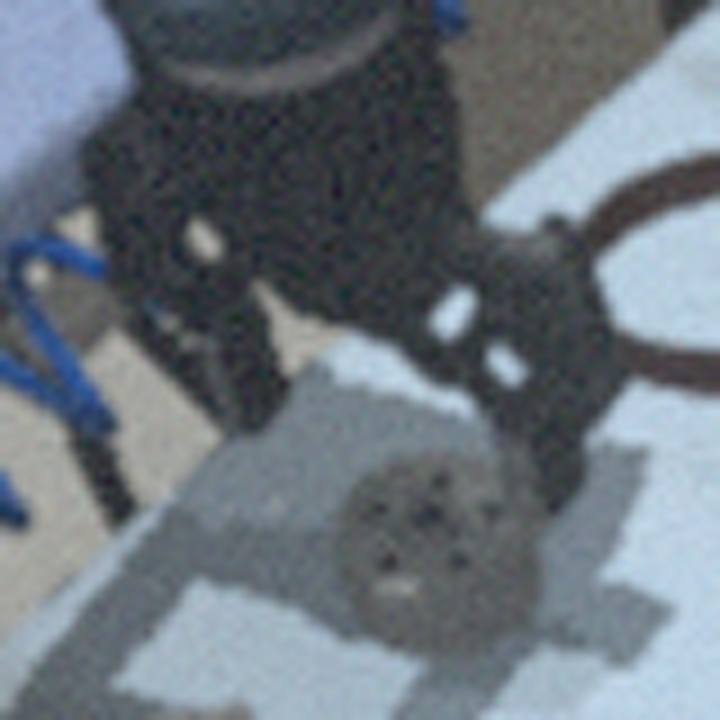

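View pics/t4.png

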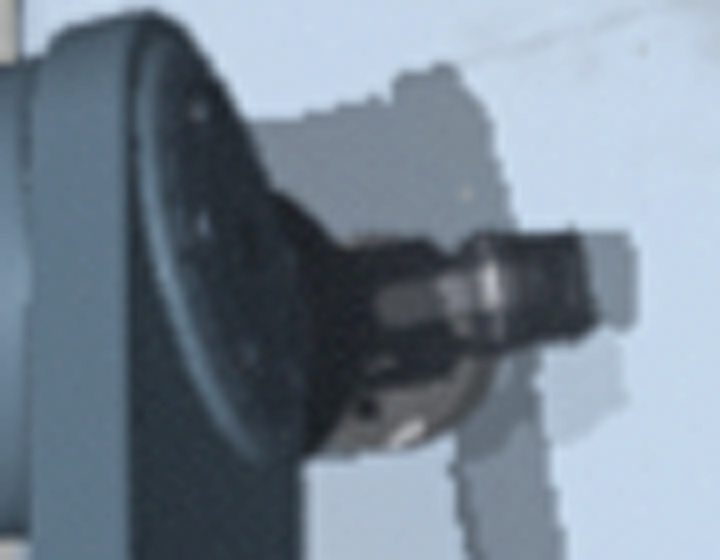

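```bash
python3 -c "
from h import *
p=np.array(get_obs()['eef_pos']);M=Rt()
for z in(.03,.06):
  print('pred back corners',[proj('top',p*[1,1,0]+M[:,0]*-.057+M[:,2]*w+[0,0,z]) for w in(-.011,.011)])
  for c in((583,232),(597,330)):print(onz('top',(110+c[0]/8-.4,215+c[1]/8-.4),z)*1000)
  print(p*1000+M[:,0]*-57)
# finger tip in scene
for z in(.005,.015,.03):
  for w in(-.011,.011):
    for s in(-.0425,-.057):print(z,w,s,(proj('scene',p*[1,1,0]+M[:,0]*s+M[:,2]*w+[0,0,z])-[170,150])*9)
"
```

```text
pred back corners [array([181.71830437, 247.12698308]), array([183.58911851, 257.86374207])]
[494.93577635 174.82753424  30.        ]
[470.2201827  171.17413194  30.        ]
[476.99936711 174.36629759   2.48438294]
pred back corners [array([178.55057404, 246.74644615]), array([180.46844631, 257.76874833])]
[493.97444801 168.66749576  60.        ]
[469.89722869 165.1084565   60.        ]
[476.99936711 174.36629759   2.48438294]
0.005 -0.011 -0.0425 [589.5293462  578.33861346]
0.005 -0.011 -0.057 [634.48993351 592.77617379]
0.005 0.011 -0.0425 [550.3192403  632.83795667]
0.005 0.011 -0.057 [595.64110312 647.60319489]
0.015 -0.011 -0.0425 [583.62166614 554.53698987]
0.015 -0.011 -0.057 [628.8641445  568.99624271]
0.015 0.011 -0.0425 [544.08357537 609.14566044]
0.015 0.011 -0.057 [589.6917892  623.93538752]
0.03 -0.011 -0.0425 [574.61107511 518.23395822]
0.03 -0.011 -0.057 [620.28305255 532.72439266]
0.03 0.011 -0.0425 [534.57101014 573.00284074]
0.03 0.011 -0.057 [580.61556815 587.82798849]
```

The top view puts the fingers about 5 mm too far in +x relative to the wheel, so there's an offset between the pose reading and the cameras. I'll recentre, partly close and look again.

```bash
python3 -m jog '[[0,0,5,0,0,0,-0.4],[0,0,0,0,0,0,-0.4],[0,0,0,0,0,0,-0.4],[0,0,0,0,0,0,-0.4],[0,0,0,0,0,0,-0.4]]'
python3 -c "
from h import *;state()
crop(camera('scene'),170,150,250,230,9,'s5.png');crop(camera('top'),110,215,200,285,8,'t5.png')"
```

```text
time_s: 3.95
eef_pos: [0.4621, 0.2296, 0.0025]
eef_rot: [-0.454, 0.454, 0.542, -0.542]
wrist_force: [0.0, 1.2, 0.6]
opening: 0.698
t 3.95 pos [462.1 229.6   2.5] jaw yaw 100.2 yaxis [ 0.  0. -1.] F [0.  1.2 0.6] op 0.698 q [ 0.23  0.32  1.88 -0.    0.94 -1.52]
```

View pics/s5.png

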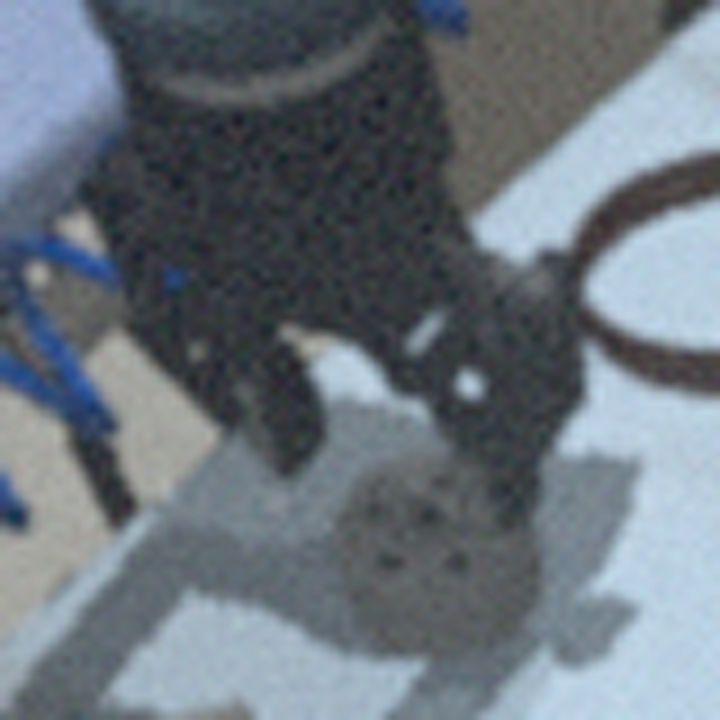

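View pics/t5.png

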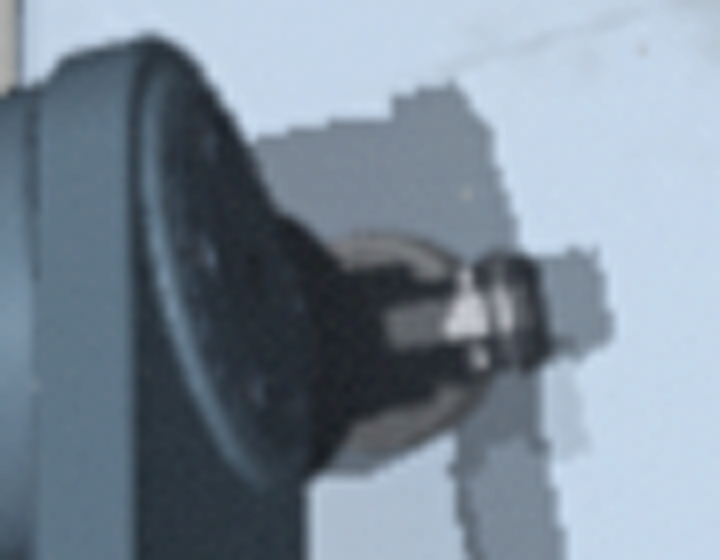

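```bash
python3 -m jog '[[0,0,2.5,0,0,0,-0.25],[0,0,0,0,0,0,-0.25],[0,0,0,0,0,0,-0.25],[0,0,0,0,0,0,-0.25]]'
python3 -c "
from h import *;state()
crop(camera('scene'),170,150,250,230,9,'s6.png')"
```

```text
time_s: 4.38
eef_pos: [0.4594, 0.2291, 0.0024]
eef_rot: [0.454, -0.454, -0.542, 0.542]
wrist_force: [0.9, 0.9, 0.9]
opening: 0.625
t 4.38 pos [459.4 229.1   2.4] jaw yaw 100.2 yaxis [-0. -0. -1.] F [0.9 0.9 0.9] op 0.625 q [ 0.23  0.31  1.89  0.    0.94 -1.52]
```

View pics/s6.png

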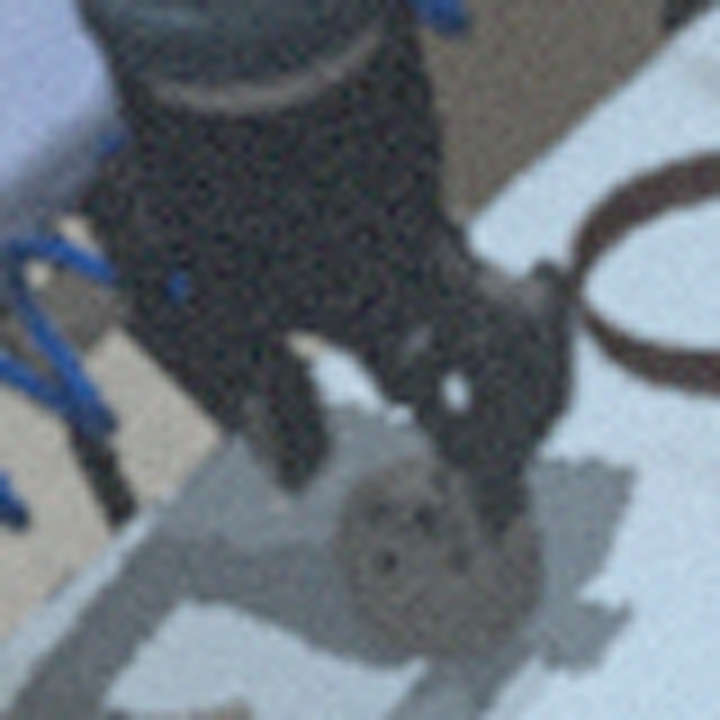

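```bash
python3 -m jog '[[0,0,0,0,0,0,-0.6],[0,0,-2.5,0,0,0,-0.6],[0,0,0,0,0,0,-0.6]]'; python3 -m jog '[[0,2,0,0,0,0,-0.6],[0,0,0,0,0,0,-0.6]]';  python3 -m jog '[[0,2,0,0,0,0,-0.6],[0,0,0,0,0,0,-0.6]]'
python3 -c "
from h import *;state();print(get_obs()['joint_efforts'])
cv2.imwrite('pics/s7.png',camera('scene'));cv2.imwrite('pics/t7.png',camera('top'))"
```

```text
time_s: 4.68
eef_pos: [0.4625, 0.2296, 0.0025]
eef_rot: [-0.454, 0.454, 0.542, -0.542]
wrist_force: [1.0, -0.2, 0.3]
opening: 0.8
time_s: 4.85
eef_pos: [0.4618, 0.2295, 0.0001]
eef_rot: [0.454, -0.454, -0.542, 0.542]
wrist_force: [-0.5, 0.7, 0.3]
opening: 0.8
time_s: 5.02
eef_pos: [0.4616, 0.2295, -0.002]
eef_rot: [0.454, -0.454, -0.542, 0.542]
wrist_force: [0.5, -0.1, -0.4]
opening: 0.799
t 5.02 pos [461.6 229.5  -2. ] jaw yaw 100.2 yaxis [-0.001 -0.    -1.   ] F [ 0.5 -0.1 -0.4] op 0.799 q [ 0.23  0.33  1.88 -0.    0.93 -1.52]
[-2.92165152e-02 -4.30535531e+01 -2.66321594e+01  1.96867506e-03
 -8.27072840e-02 -1.65855766e-06]
```

View pics/s7.png

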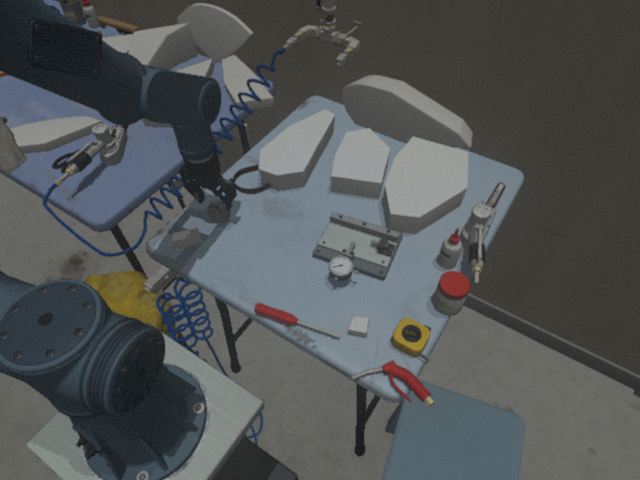

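View pics/t7.png

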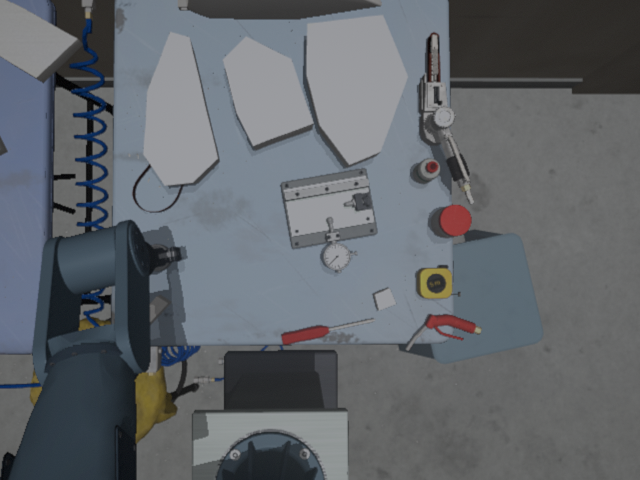

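```bash
python3 -c "
from h import *
a=cv2.imread('pics/s7.png');b=cv2.imread('pics/t7.png')
crop(a,170,150,250,230,9,'s7c.png');crop(b,130,230,200,290,10,'t7c.png')"
```

```text
(no output)
```

View pics/s7c.png

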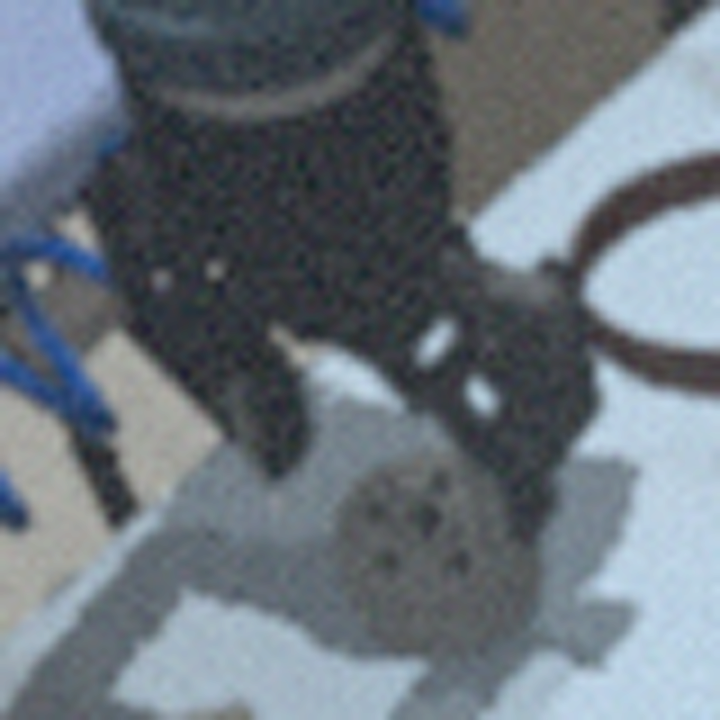

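View pics/t7c.png

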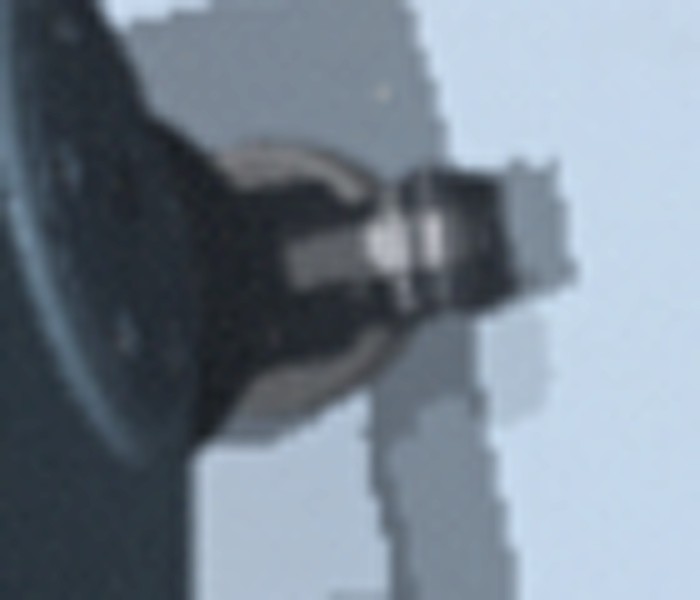

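Top crop: the gripper axis is centred on the wheel. Scene crop: the fingertips, near (275,480) and (530,540), still sit about at the wheel's top and slightly to +y. I'll shift towards -y and feel downwards in small steps.

```bash
python3 -m jog '[[-6,0,0,0,0,0,-1],[0,0,0,0,0,0,-1],[0,2,0,0,0,0,-1],[0,0,0,0,0,0,-1]]';  python3 -m jog '[[0,2,0,0,0,0,-1],[0,0,0,0,0,0,-1],[0,0,0,0,0,0,-1]]'
python3 -c "
from h import *;state()
crop(camera('scene'),170,150,250,230,9,'s8.png')"
```

```text
time_s: 5.45
eef_pos: [0.4629, 0.2234, -0.0038]
eef_rot: [0.454, -0.454, -0.542, 0.542]
wrist_force: [-0.0, -0.3, 0.4]
opening: 0.999
time_s: 5.7
eef_pos: [0.4628, 0.2236, -0.0058]
eef_rot: [0.454, -0.454, -0.542, 0.542]
wrist_force: [0.8, 0.4, 0.3]
opening: 0.999
t 5.70 pos [462.8 223.6  -5.8] jaw yaw 100.2 yaxis [-0. -0. -1.] F [0.8 0.4 0.3] op 0.999 q [ 0.22  0.33  1.89  0.    0.92 -1.53]
```

View pics/s8.png

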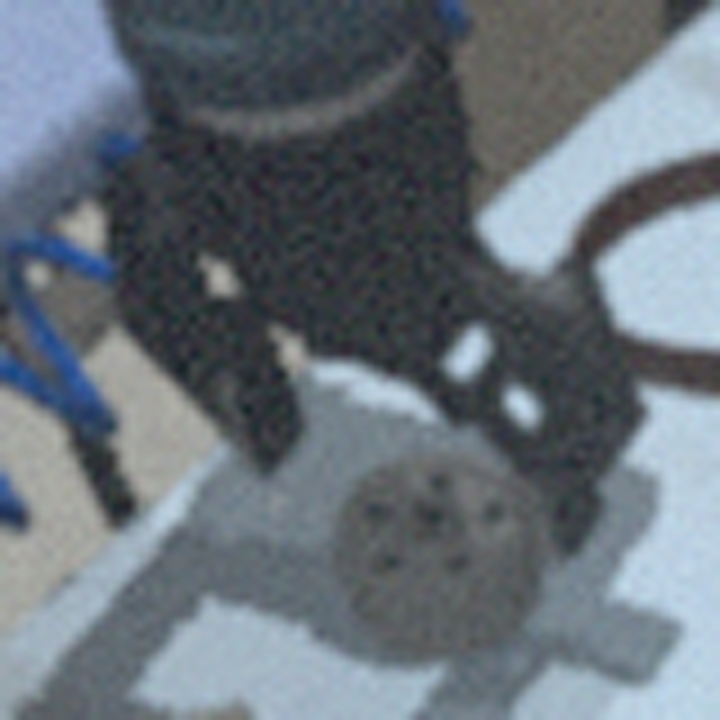

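```bash
python3 -m jog '[[0,3,0,0,0,0,-1],[0,0,0,0,0,0,-1]]';  python3 -m jog '[[0,3,0,0,0,0,-1],[0,0,0,0,0,0,-1]]'; python3 -m jog '[[0,3,0,0,0,0,-1],[0,0,0,0,0,0,-1]]'
python3 -c "
from h import *;state()
crop(camera('scene'),170,150,250,230,9,'s9.png')"
```

```text
time_s: 5.92
eef_pos: [0.4627, 0.2236, -0.0091]
eef_rot: [0.454, -0.454, -0.542, 0.542]
wrist_force: [-0.1, 0.0, 0.1]
opening: 0.997
time_s: 6.08
eef_pos: [0.4626, 0.2236, -0.0122]
eef_rot: [0.454, -0.454, -0.542, 0.543]
wrist_force: [-1.0, -0.1, -0.4]
opening: 1.002
time_s: 6.25
eef_pos: [0.4627, 0.2236, -0.0151]
eef_rot: [0.454, -0.454, -0.542, 0.542]
wrist_force: [-0.7, 0.2, -0.5]
opening: 1.0
t 6.25 pos [462.7 223.6 -15.1] jaw yaw 100.2 yaxis [-0.001 -0.    -1.   ] F [-0.7  0.2 -0.5] op 1.000 q [ 0.22  0.35  1.89 -0.    0.9  -1.53]
```

View pics/s9.png

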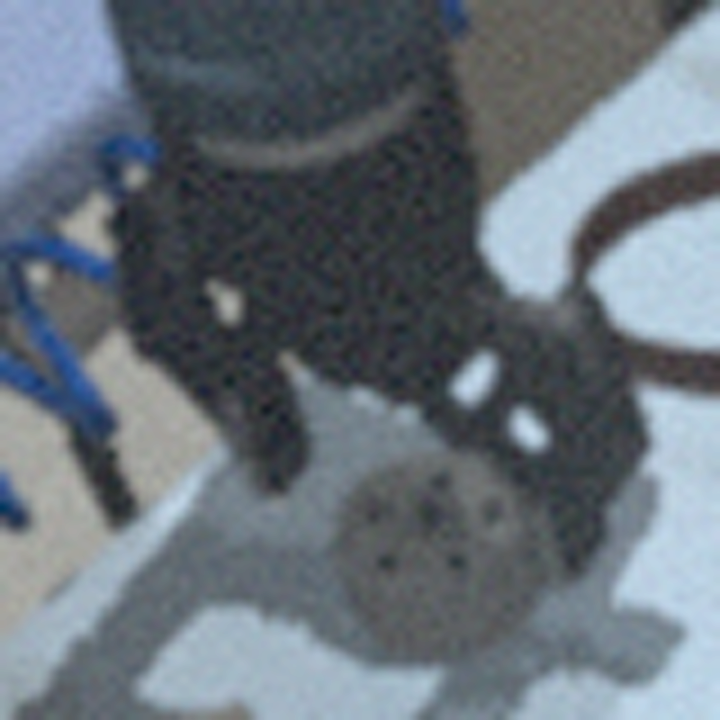

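No contact even at a z reading of -15 mm, so the reported TCP height reads about 25 mm low against the cameras. The fingertips look to be about 24 mm above the table. I'll go down 4 mm more and close.

```bash
python3 -m jog '[[0,4,0,0,0,0,-1],[0,0,0,0,0,0,-0.4],[0,0,0,0,0,0,-0.4],[0,0,0,0,0,0,-0.4],[0,0,0,0,0,0,-0.4],[0,0,0,0,0,0,-0.4]]'
python3 -c "
from h import *;state()
crop(camera('scene'),170,150,250,230,9,'s10.png');crop(camera('top'),130,230,200,290,10,'t10.png')"
```

```text
time_s: 6.8
eef_pos: [0.4629, 0.2239, -0.0186]
eef_rot: [-0.454, 0.454, 0.542, -0.542]
wrist_force: [0.2, 2.3, -0.9]
opening: 0.703
t 6.80 pos [462.9 223.9 -18.6] jaw yaw 100.2 yaxis [-0.  0. -1.] F [ 0.2  2.3 -0.9] op 0.703 q [ 0.22  0.35  1.89  0.    0.9  -1.53]
```

View pics/s10.png

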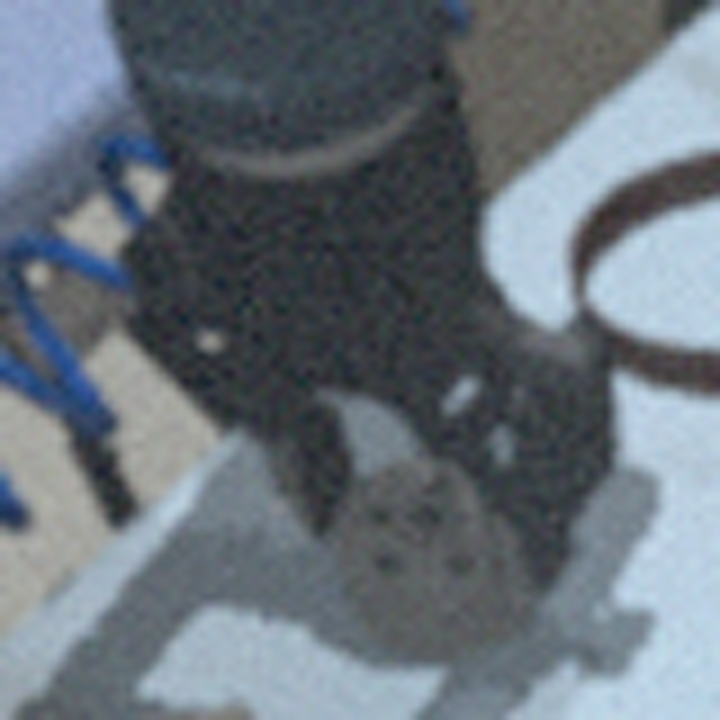

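View pics/t10.png

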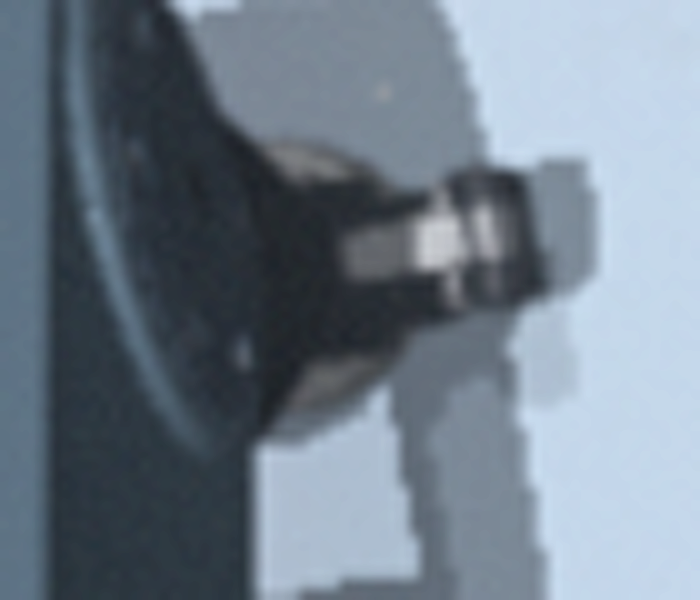

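The wheel now sits between the fingers. Closing.

```bash
python3 -m jog '[[0,0,0,0,0,0,0],[0,0,0,0,0,0,0.3],[0,0,0,0,0,0,0.5],[0,0,0,0,0,0,0.5],[0,0,0,0,0,0,0.5],[0,0,0,0,0,0,0.5]]'
python3 -c "
from h import *;state()"
python3 -m jog '[[0,-10,0,0,0,0,0.5],[0,-20,0,0,0,0,0.5],[0,-20,0,0,0,0,0.5],[0,-20,0,0,0,0,0.5],[0,-20,0,0,0,0,0.5],[0,0,0,0,0,0,0.5],[0,0,0,0,0,0,0.5],[0,0,0,0,0,0,0.5]]'
python3 -c "
from h import *;state()
crop(camera('scene'),150,110,270,230,6,'s11.png');crop(camera('top'),100,210,220,300,6,'t11.png')"
```

```text
time_s: 7.4
eef_pos: [0.4632, 0.2239, -0.0178]
eef_rot: [-0.454, 0.454, 0.542, -0.542]
wrist_force: [-2.8, 1.9, 7.6]
opening: 0.624
t 7.40 pos [463.2 223.9 -17.8] jaw yaw 100.2 yaxis [ 0.  0. -1.] F [-2.8  1.9  7.6] op 0.624 q [ 0.22  0.35  1.89  0.    0.9  -1.53]
time_s: 8.07
eef_pos: [0.462, 0.2233, 0.0703]
eef_rot: [0.454, -0.453, -0.542, 0.543]
wrist_force: [-0.1, -0.2, -4.3]
opening: 0.621
t 8.07 pos [462.  223.3  70.3] jaw yaw 100.1 yaxis [-0.002 -0.001 -1.   ] F [-0.1 -0.2 -4.3] op 0.621 q [ 0.22  0.2   1.86 -0.    1.08 -1.53]
```

View pics/s11.png

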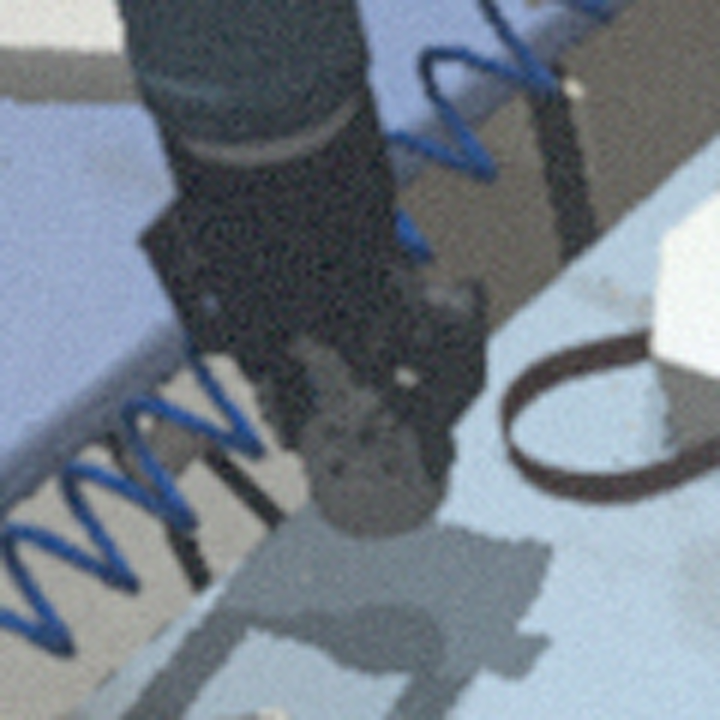

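View pics/t11.png

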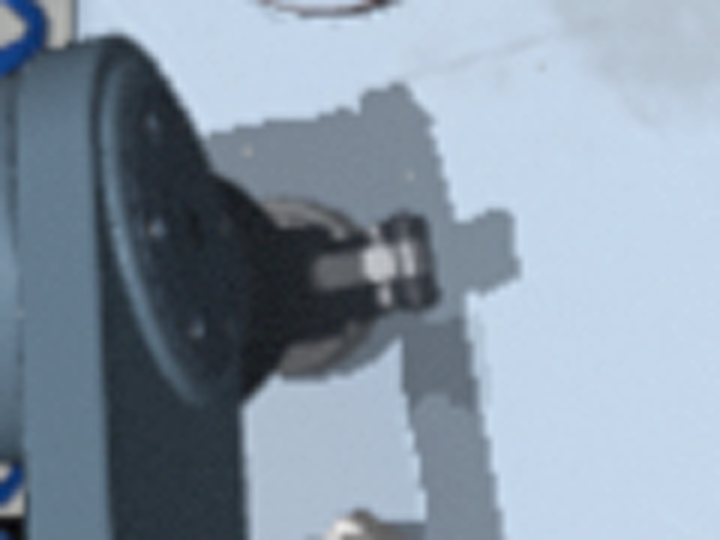

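The wheel is gripped (opening 0.622) and lifted, with about 4.4 N on the wrist. Moving over the load point.

```bash
python3 -m jog '[[-15,0,-1.8,0,0,0,0.5],[-30,0,-3.5,0,0,0,0.5],[-30,0,-3.5,0,0,0,0.5],[-30,0,-3.5,0,0,0,0.5],[-30,0,-3.5,0,0,0,0.5],[-30,0,-3.5,0,0,0,0.5],[-30,0,-3.5,0,0,0,0.5],[-30,0,-3.5,0,0,0,0.5]]'
python3 -m jog '[[-30,0,-3.5,0,0,0,0.5],[-30,0,-3.5,0,0,0,0.5],[-18,0,-1.8,0,0,0,0.5],[0,0,0,0,0,0,0.5],[0,0,0,0,0,0,0.5],[0,0,0,0,0,0,0.5]]'
python3 -c "
from h import *;state()
a=camera('scene');b=camera('top');cv2.imwrite('pics/s12f.png',a);cv2.imwrite('pics/t12f.png',b)
crop(a,270,140,410,290,5,'s12.png');crop(b,250,150,380,270,5,'t12.png')"
```

```text
time_s: 8.83
eef_pos: [0.5277, 0.0055, 0.0698]
eef_rot: [0.455, -0.453, -0.542, 0.543]
wrist_force: [-0.1, -0.1, -3.5]
opening: 0.621
time_s: 9.33
eef_pos: [0.5498, -0.0677, 0.07]
eef_rot: [0.455, -0.453, -0.542, 0.542]
wrist_force: [-0.5, 0.2, -4.4]
opening: 0.619
t 9.33 pos [549.8 -67.7  70. ] jaw yaw 100.1 yaxis [-0.003  0.001 -1.   ] F [-0.5  0.2 -4.4] op 0.619 q [-0.34  0.28  1.76  0.    1.1  -2.08]
```

View pics/s12.png

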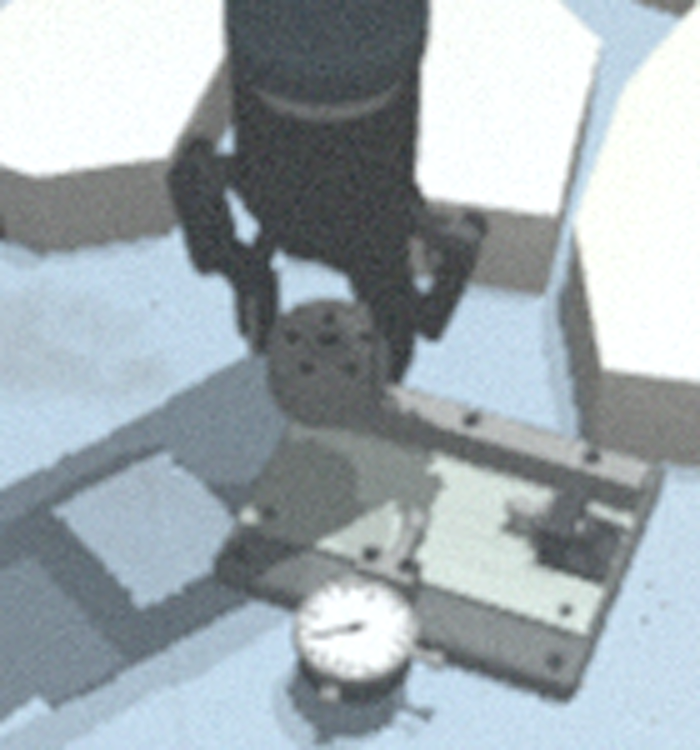

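View pics/t12.png

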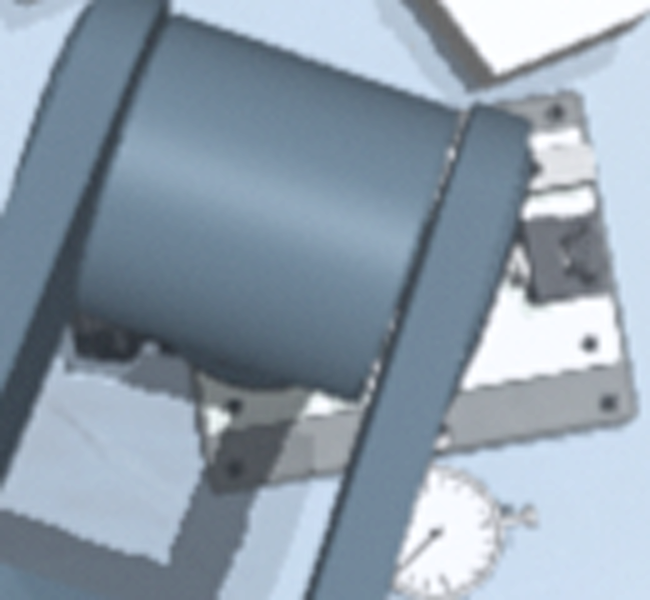

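```bash
cat >> h.py <<'E'
T=lambda x,y:(270+x/5-.4,160+y/5-.4)
S=lambda x,y:(300+x/6-.4,200+y/6-.4)
PT={'rL':((246,100),(137,171),.046),'rM':((386,143),(284,145),.046),'rR':((530,188),(431,119),.046),
'pL':((143,255),(135,356),.024),'pR':((499,371),(489,293),.024)}
E
python3 - <<'E'
from h import *
D=[]
for k,(s,t,z) in PT.items():
    x=onz('top',T(*t),z); d=np.array(S(*s))-proj('scene',x);D.append(d);print(k,np.round(x*1000,1),np.round(d,2))
x=onz('top',(155.6,257.05),.03);d=np.array((217.05,206.75))-proj('scene',x);print('wheel',x*1000,d)
b=np.mean(D,0);print(b)
hub=np.array((335.2,207.2))-b
for z in(.1,.11,.118,.125):
    w=onz('scene',hub,z);
    c,s=np.cos(np.radians(9.8)),np.sin(np.radians(9.8));d=w[:2]*1000-[568.1,-121.6]
    print(z,w*1000,'gauge',d@[c,s],d@[-s,c])
E
```

```text
rL [593.3 -56.6  46. ] [-0.24  0.87]
rM [ 603.7 -115.8   46. ] [-0.39  0.87]
rR [ 614.  -175.1   46. ] [-0.61  0.97]
pL [520.1 -55.4  24. ] [-0.54  1.12]
pR [ 545.4 -200.3   24. ] [-0.47  1.2 ]
wheel [468.10356212 228.52017114  30.        ] [-0.72906974  0.83749821]
[-0.45085123  1.00497763]
0.1 [569.73533575 -56.54817698 100.        ] gauge 12.683910980180457 63.82423053567575
0.11 [561.88345917 -61.45321011 110.        ] gauge 4.111726548108794 60.32723613039414
0.118 [555.6019579  -65.37723661 118.        ] gauge -2.7460209975483942 57.529640606168876
0.125 [550.1056443 -68.8107598 125.       ] gauge -8.746550099998581 55.081744522471745
```

Using the scene image corrected on the gauge's own points, the wheel hub is at gauge (-2.7, 57.5) if its top is at 118 mm. That agrees with the expected height. Lowering.

```bash
python3 -m jog '[[0,15,0,0,0,0,0.5],[0,15,0,0,0,0,0.5],[0,14,0,0,0,0,0.5],[0,10,0,0,0,0,0.5],[0,0,0,0,0,0,0.5],[0,0,0,0,0,0,0.5],[0,0,0,0,0,0,0.5]]'
python3 -c "
from h import *;state()
a=camera('scene');cv2.imwrite('pics/s13f.png',a)
crop(a,290,160,410,280,6,'s13.png')"
```

```text
time_s: 10.02
eef_pos: [0.5516, -0.0682, 0.0181]
eef_rot: [-0.453, 0.454, 0.543, -0.542]
wrist_force: [-0.3, -0.1, -3.3]
opening: 0.623
t 10.02 pos [551.6 -68.2  18.1] jaw yaw 100.2 yaxis [ 0.001 -0.    -1.   ] F [-0.3 -0.1 -3.3] op 0.623 q [-0.34  0.36  1.78 -0.    1.   -2.09]
```

View pics/s13.png

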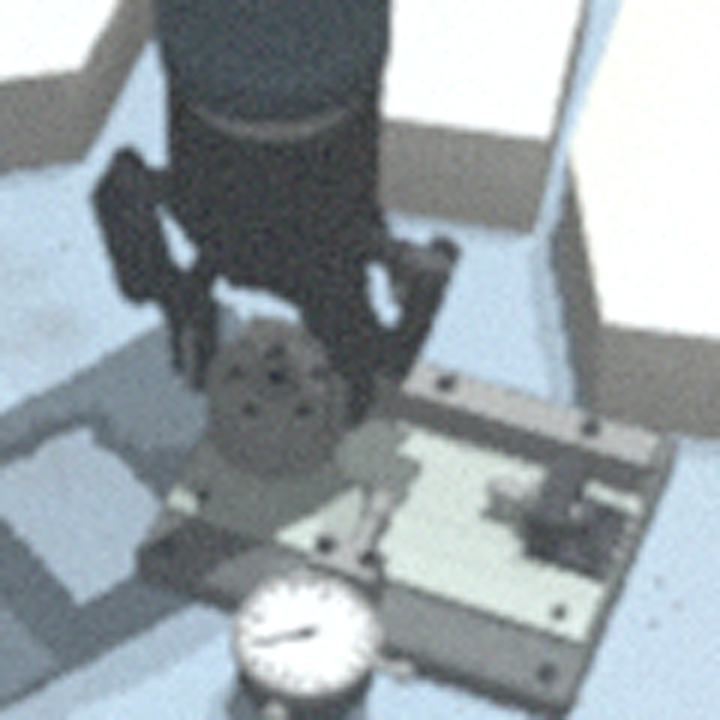

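Run:
```python
from h import *
b=[-.45,1.0];hub=np.array((335.6,222.3))-b
for z in(.058,.062,.066,.070):
    w=onz('scene',hub,z);c,s=np.cos(np.radians(9.8)),np.sin(np.radians(9.8));d=w[:2]*1000-[568.1,-121.6]
    print(z,w*1000,'gauge',d@[c,s],d@[-s,c])
```

```text
0.058 [562.41556192 -62.39161869  58.        ] gauge 4.476338743226705 59.31195195811505
0.062 [559.47030787 -64.22534097  62.        ] gauge 1.2619451910428918 58.006297753871365
0.066 [556.52505382 -66.05906325  66.        ] gauge -1.9524483611409116 56.70064354962773
0.07 [553.57979978 -67.89278554  70.        ] gauge -5.166841913324724 55.39498934538404
```

```bash
python3 -m jog '[[1,4,0.8,0,0,0,0.5],[0,3,0,0,0,0,0.5],[0,0,0,0,0,0,0.5],[0,0,0,0,0,0,0.5]]'; python3 -m jog '[[0,1.5,0,0,0,0,0.5],[0,0,0,0,0,0,0.5]]';python3 -m jog '[[0,1.5,0,0,0,0,0.5],[0,0,0,0,0,0,0.5]]'
python3 -c "from h import *;state()"
```

```text
time_s: 10.4
eef_pos: [0.5498, -0.0675, 0.0102]
eef_rot: [0.454, -0.454, -0.542, 0.542]
wrist_force: [0.4, 0.5, -3.9]
opening: 0.624
time_s: 10.57
eef_pos: [0.55, -0.0676, 0.0087]
eef_rot: [0.454, -0.454, -0.542, 0.542]
wrist_force: [-0.0, -1.2, -4.0]
opening: 0.622
time_s: 10.73
eef_pos: [0.5499, -0.0676, 0.0072]
eef_rot: [0.454, -0.454, -0.542, 0.542]
wrist_force: [0.3, -0.5, -3.8]
opening: 0.625
t 10.73 pos [549.9 -67.6   7.2] jaw yaw 100.2 yaxis [-0.  0. -1.] F [ 0.3 -0.5 -3.8] op 0.625 q [-0.34  0.38  1.78 -0.    0.98 -2.08]
```

```bash
for i in 1 2 3; do :; done; python3 -m jog '[[0,1,0,0,0,0,0.5],[0,0,0,0,0,0,0.5]]';python3 -m jog '[[0,0.7,0,0,0,0,0.5],[0,0,0,0,0,0,0.5]]';python3 -m jog '[[0,0.7,0,0,0,0,0.5],[0,0,0,0,0,0,0.5]]'
```

```text
time_s: 10.9
eef_pos: [0.5501, -0.0676, 0.0063]
eef_rot: [-0.454, 0.454, 0.542, -0.542]
wrist_force: [0.9, 0.1, -3.5]
opening: 0.621
time_s: 11.07
eef_pos: [0.5501, -0.0676, 0.0063]
eef_rot: [0.454, -0.454, -0.542, 0.542]
wrist_force: [-3.8, 0.8, 2.5]
opening: 0.618
time_s: 11.23
eef_pos: [0.5501, -0.0676, 0.0062]
eef_rot: [0.454, -0.454, -0.542, 0.542]
wrist_force: [-6.4, 0.9, 9.4]
opening: 0.624
```

Contact came at a z reading of 6.2, exactly 24 mm above the table contact height. I'll release and lift.

```bash
python3 -m jog '[[0,-0.8,0,0,0,0,0.5],[0,0,0,0,0,0,0],[0,0,0,0,0,0,-0.4],[0,0,0,0,0,0,-0.8],[0,0,0,0,0,0,-0.8],[0,0,0,0,0,0,-0.8]]'
python3 -m jog '[[0,-15,0,0,0,0,-0.8],[0,-20,0,0,0,0,-0.8],[0,-25,0,0,0,0,-0.8],[0,0,0,0,0,0,-0.8],[0,0,0,0,0,0,-0.8]]'
python3 -c "from h import *;state()
a=camera('scene');cv2.imwrite('pics/s14f.png',a)
crop(a,290,160,410,280,6,'s14.png')"
```

```text
time_s: 11.73
eef_pos: [0.5503, -0.0677, 0.0058]
eef_rot: [-0.454, 0.454, 0.542, -0.542]
wrist_force: [0.3, 0.2, -0.2]
opening: 0.898
time_s: 12.15
eef_pos: [0.5516, -0.0681, 0.0674]
eef_rot: [-0.452, 0.455, 0.543, -0.542]
wrist_force: [-0.3, 0.7, -0.5]
opening: 0.902
t 12.15 pos [551.6 -68.1  67.4] jaw yaw 100.2 yaxis [ 0.004 -0.001 -1.   ] F [-0.3  0.7 -0.5] op 0.902 q [-0.34  0.29  1.76  0.    1.09 -2.08]
```

View pics/s14.png

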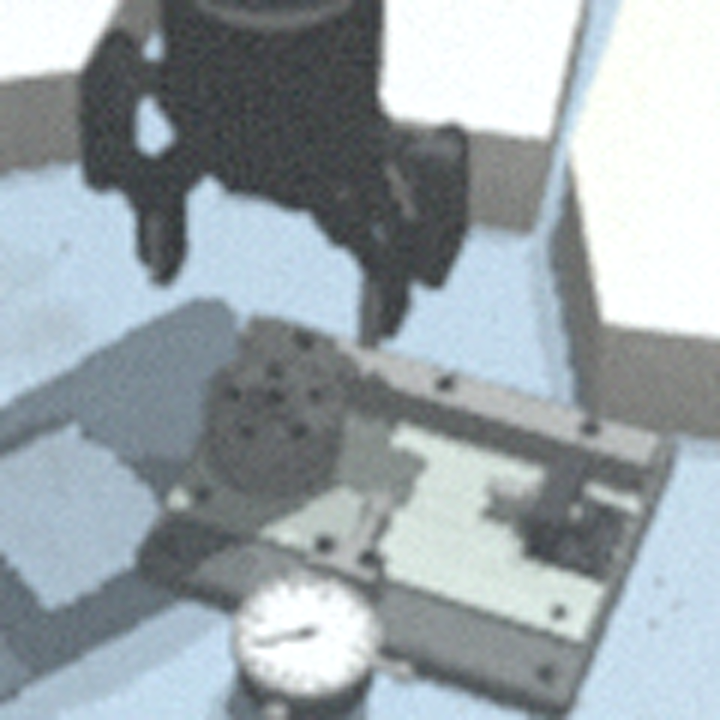

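The wheel lies flat at the load point. I'll shut the fingers, turn 90° so that a flat finger side pushes, and go behind the wheel.

```bash
python3 -m jog '[[0,0,0,0,6.95,0,1],[0,0,0,0,6.95,0,1],[0,0,0,0,6.95,0,1],[0,0,0,0,6.95,0,1],[0,0,0,0,6.95,0,1],[0,0,0,0,6.95,0,1],[0,0,0,0,6.95,0,1],[0,0,0,0,6.95,0,1]]'
python3 -m jog '[[0,0,0,0,6.95,0,1],[0,0,0,0,6.95,0,1],[0,0,0,0,6.95,0,1],[0,0,0,0,6.95,0,1],[0,0,0,0,6.95,0,1],[0,0,0,0,0,0,1],[0,0,0,0,0,0,1]]'
python3 -c "from h import *;state()"
```

```text
time_s: 12.87
eef_pos: [0.5488, -0.0672, 0.0641]
eef_rot: [0.656, -0.654, -0.265, 0.267]
wrist_force: [-0.4, 0.4, -0.3]
opening: 0.001
time_s: 13.45
eef_pos: [0.5491, -0.0673, 0.0646]
eef_rot: [0.705, -0.704, -0.061, 0.062]
wrist_force: [-0.5, 0.5, 0.1]
opening: 0.001
t 13.45 pos [549.1 -67.3  64.6] jaw yaw 10.0 yaxis [-0.002  0.001 -1.   ] F [-0.5  0.5  0.1] op 0.001 q [-0.34  0.29  1.76 -0.    1.09 -0.51]
```

```bash
python3 -m jog '[[1.5,0,27,0,0.2,0,1],[0,0,27,0,0,0,1],[0,20,0,0,0,0,1],[0,20,0,0,0,0,1],[0,0,0,0,0,0,1],[0,0,0,0,0,0,1],[0,0,0,0,0,0,1]]'
python3 -c "from h import *;state()
a=camera('scene');b=camera('top');crop(a,270,130,390,250,6,'s15.png');crop(b,250,150,380,270,5,'t15.png')
p=np.array(get_obs()['eef_pos'])+[.0055,.0025,.026];print(p,(proj('scene',p)+[-.45,1]-[270,130])*6)"
```

```text
time_s: 14.03
eef_pos: [0.5427, -0.0144, 0.0262]
eef_rot: [-0.705, 0.705, 0.06, -0.06]
wrist_force: [-0.1, -0.2, -0.4]
opening: 0.001
t 14.03 pos [542.7 -14.4  26.2] jaw yaw 9.7 yaxis [ 0. -0. -1.] F [-0.1 -0.2 -0.4] op 0.001 q [-0.25  0.33  1.81 -0.    1.01 -0.41]
[ 0.54891624 -0.01208856  0.05292909] [267.96306995 532.81222846]
```

View pics/s15.png

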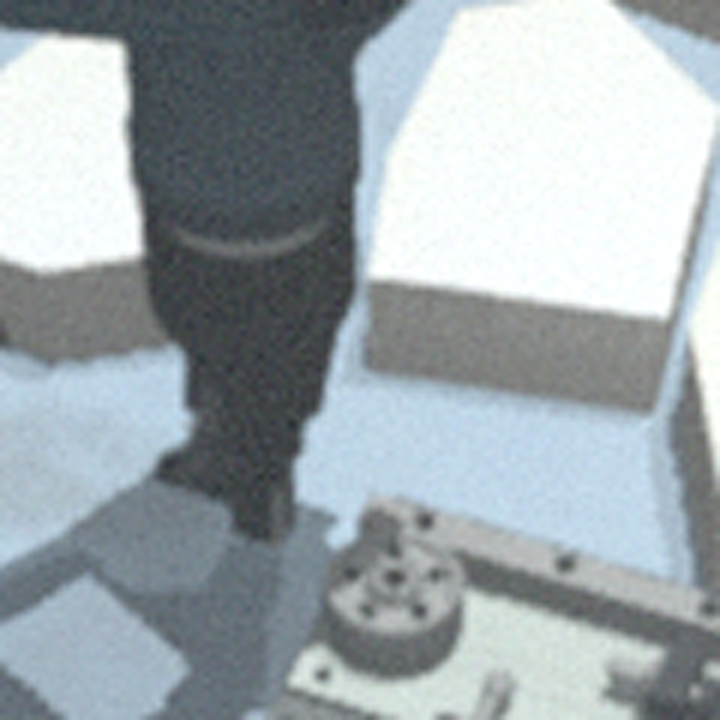

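View pics/t15.png

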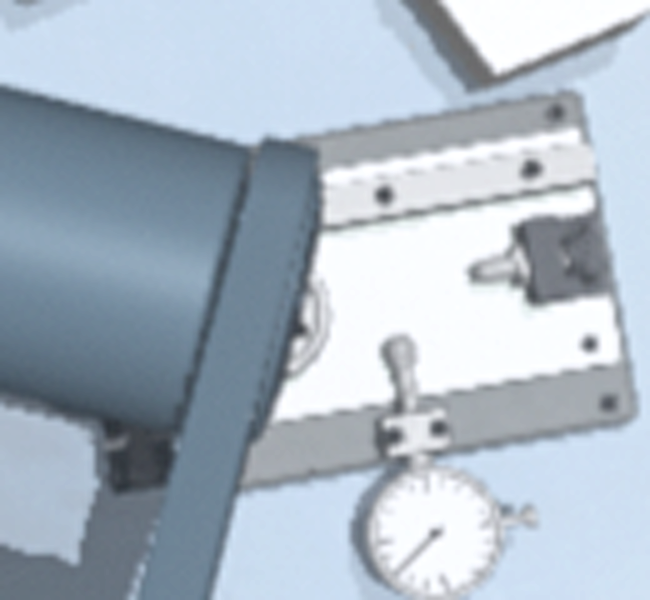

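The tip's position in the picture matches the bias-corrected pose (predicted 268,533; seen 265,538). The wheel is clearly visible beside it.

```bash
cat >> h.py <<'E'
def G(w):
    c,s=np.cos(np.radians(9.8)),np.sin(np.radians(9.8));d=np.asarray(w)[:2]*1000-[568.1,-121.6];return np.round([d@[c,s],d@[-s,c]],1)
def tcp():return np.array(get_obs()['eef_pos'])+[.0055,.0025,.0255]
E
python3 -m jog '[[0,9,0,0,0,0,1],[0,8.5,0,0,0,0,1],[0,0,0,0,0,0,1],[0,0,0,0,0,0,1]]'
python3 -c "from h import *;state()
print('hub',G(onz('scene',np.array((335.4,225.8))-[-.45,1],.054)),'tcp',G(tcp()),tcp())
n=onz('top',T(370,221),.039);print('nose',G(n));print('spindle tip',G(onz('top',T(300,285),.039)))"
```

```text
time_s: 14.47
eef_pos: [0.5415, -0.014, 0.0074]
eef_rot: [0.705, -0.704, -0.059, 0.06]
wrist_force: [0.6, 0.5, 0.4]
opening: 0.001
t 14.47 pos [541.5 -14.    7.4] jaw yaw 9.6 yaxis [-0.002  0.    -1.   ] F [0.6 0.5 0.4] op 0.001 q [-0.25  0.36  1.81 -0.    0.97 -0.41]
hub [-2.5 56.9] tcp [ -2.  112.1] [ 0.54700669 -0.01148198  0.03286824]
nose [  0.5 -29.6]
spindle tip [-20.1   2.9]
```

The stop nose looks to be at gauge y≈-30, so the wheel should seat near y≈-2. Starting the push.

```bash
python3 -m jog '[[1,0,-5,0,-0.2,0,1],[0,0,-5,0,0,0,1],[0,0,-3,0,0,0,1],[0,0,-3,0,0,0,1],[0,0,-3,0,0,0,1],[0,0,-3,0,0,0,1]]'
python3 -m jog '[[0,0,-3,0,0,0,1],[0,0,-3,0,0,0,1],[0,0,-3,0,0,0,1],[0,0,-3,0,0,0,1]]'
python3 -c "from h import *;state();print(G(tcp()))"
python3 -m jog '[[0,0,-3,0,0,0,1],[0,0,-3,0,0,0,1],[0,0,-3,0,0,0,1],[0,0,-3,0,0,0,1]]'
python3 -c "from h import *;state();print(G(tcp()))
a=camera('scene');crop(a,290,150,410,270,6,'s16.png')"
```

```text
time_s: 14.97
eef_pos: [0.5472, -0.0355, 0.0086]
eef_rot: [0.705, -0.704, -0.06, 0.06]
wrist_force: [0.1, 3.2, 1.5]
opening: -0.001
time_s: 15.3
eef_pos: [0.5492, -0.0476, 0.0083]
eef_rot: [0.705, -0.704, -0.06, 0.06]
wrist_force: [-0.7, 2.2, 2.0]
opening: -0.002
t 15.30 pos [549.2 -47.6   8.3] jaw yaw 9.8 yaxis [ 0.  0. -1.] F [-0.7  2.2  2. ] op -0.002 q [-0.3   0.37  1.79  0.    0.98 -0.47]
[-0.2 77.7]
time_s: 15.63
eef_pos: [0.5513, -0.0588, 0.0083]
eef_rot: [0.705, -0.704, -0.06, 0.06]
wrist_force: [-0.2, 7.8, 3.0]
opening: 0.0
t 15.63 pos [551.3 -58.8   8.3] jaw yaw 9.8 yaxis [ 0.     0.001 -1.   ] F [-0.2  7.8  3. ] op 0.000 q [-0.32  0.38  1.78  0.    0.98 -0.49]
[-0.  66.2]
```

View pics/s16.png

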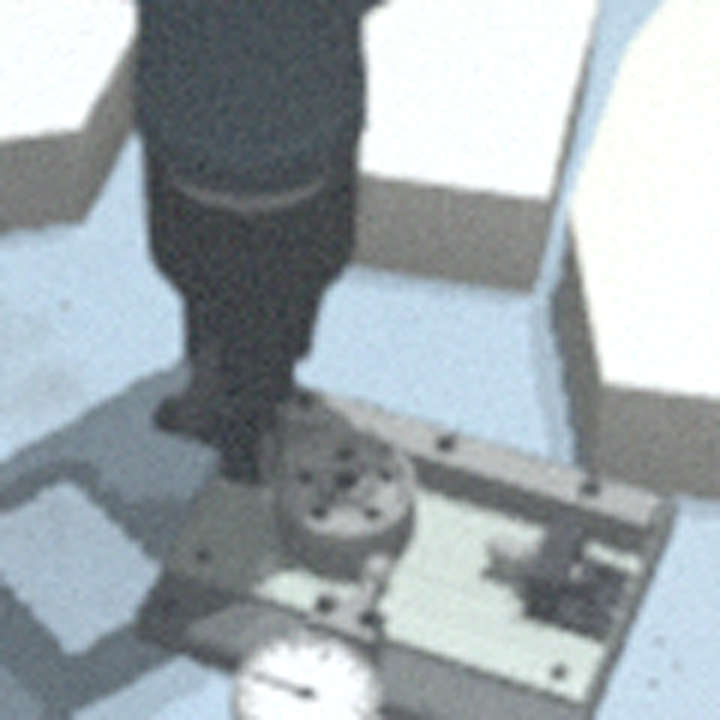

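The dial has begun to move and the force is 7.8 N. Continuing slowly.

```bash
python3 -m jog '[[0,0,-2,0,0,0,1],[0,0,-2,0,0,0,1],[0,0,-2,0,0,0,1]]'
python3 -m jog '[[0,0,-2,0,0,0,1],[0,0,-2,0,0,0,1],[0,0,-2,0,0,0,1]]'
python3 -c "from h import *;state();print(G(tcp()))
a=camera('scene');crop(a,290,150,410,270,6,'s17.png')"
```

```text
time_s: 15.93
eef_pos: [0.5523, -0.0646, 0.0083]
eef_rot: [0.705, -0.704, -0.061, 0.06]
wrist_force: [-1.0, 5.7, 2.1]
opening: -0.002
time_s: 16.18
eef_pos: [0.5529, -0.0702, 0.0083]
eef_rot: [0.705, -0.704, -0.06, 0.061]
wrist_force: [-0.6, 6.7, 4.4]
opening: 0.005
t 16.18 pos [552.9 -70.2   8.3] jaw yaw 9.8 yaxis [-0.001  0.002 -1.   ] F [-0.6  6.7  4.4] op 0.005 q [-0.34  0.38  1.77  0.    0.98 -0.51]
[-0.4 54.8]
```

View pics/s17.png

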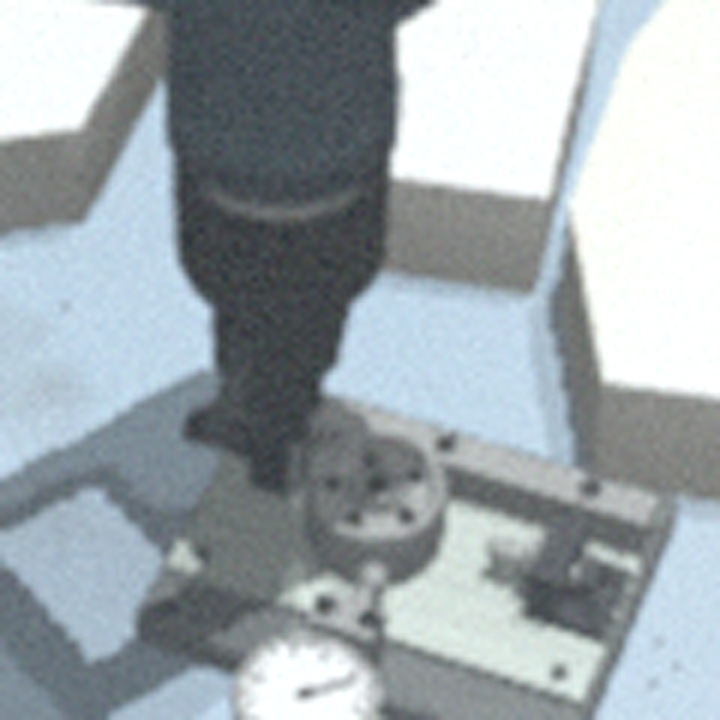

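```bash
python3 -c "from h import *
for h in((345,480),(378,484)): print(G(onz('scene',np.array((290+h[0]/6-.4,150+h[1]/6-.4))-[-.45,1],.054)))"
python3 -m jog '[[0,0,-1.5,0,0,0,1],[0,0,-1.5,0,0,0,1],[0,0,-1.5,0,0,0,1]]'
python3 -m jog '[[0,0,-1.5,0,0,0,1],[0,0,-1.5,0,0,0,1],[0,0,0,0,0,0,1]]'
python3 -c "from h import *;state();print(G(tcp()))"
```

```text
[-2.9 27.3]
[ 0.1 14.8]
time_s: 16.48
eef_pos: [0.5536, -0.0747, 0.0082]
eef_rot: [0.705, -0.704, -0.06, 0.061]
wrist_force: [-1.6, 6.5, 4.4]
opening: -0.005
time_s: 16.73
eef_pos: [0.5541, -0.0782, 0.0082]
eef_rot: [0.705, -0.704, -0.06, 0.061]
wrist_force: [-1.2, 3.9, 2.8]
opening: 0.0
t 16.73 pos [554.1 -78.2   8.2] jaw yaw 9.8 yaxis [-0.001  0.001 -1.   ] F [-1.2  3.9  2.8] op 0.000 q [-0.35  0.39  1.77  0.    0.99 -0.52]
[-0.6 46.7]
```

The wheel is at y≈6.7. Feeling for the stop in small steps now.

```bash
f(){ python3 -c "from h import *;o=get_obs();print('F',np.round(o['wrist_force'],1),G(tcp()))"; }
python3 -m jog '[[0,0,-0.8,0,0,0,1],[0,0,-0.8,0,0,0,1],[0,0,-0.8,0,0,0,1]]' >/dev/null; f
python3 -m jog '[[0,0,-0.8,0,0,0,1],[0,0,-0.8,0,0,0,1]]' >/dev/null; f
python3 -m jog '[[0,0,-0.5,0,0,0,1],[0,0,-0.5,0,0,0,1]]' >/dev/null; f
```

```text
F [-2.2  5.   4.6] [-0.5 44.6]
F [-2.2  6.4  4. ] [-0.6 43. ]
F [-0.8  5.8  3.7] [-0.6 42. ]
```

```bash
f(){ python3 -c "from h import *;o=get_obs();print('F',np.round(o['wrist_force'],1),G(tcp()))"; }
python3 -m jog '[[0,0,-0.5,0,0,0,1],[0,0,0,0,0,0,1]]' >/dev/null; f
python3 -m jog '[[0,0,-0.5,0,0,0,1],[0,0,0,0,0,0,1]]' >/dev/null; f
```

```text
F [-2.2  4.8  3.3] [-0.6 41.3]
F [-2.4  5.8  3.3] [-0.6 40.8]
```

```bash
f(){ python3 -c "from h import *;o=get_obs();print('F',np.round(o['wrist_force'],1),G(tcp()))"; }
python3 -m jog '[[0,0,-0.5,0,0,0,1],[0,0,0,0,0,0,1]]' >/dev/null; f
python3 -m jog '[[0,0,-0.5,0,0,0,1],[0,0,0,0,0,0,1]]' >/dev/null; f
python3 -m jog '[[0,0,-0.5,0,0,0,1],[0,0,0,0,0,0,1]]' >/dev/null; f
```

```text
F [-2.2  5.3  2.8] [-0.6 40.3]
F [-1.9  4.6  3.4] [-0.6 39.7]
F [-1.6  5.1  3.5] [-0.6 39.2]
```

```bash
python3 -c "from h import *
a=camera('scene');crop(a,310,170,410,270,7,'s18.png')"
```

```text
(no output)
```

View pics/s18.png

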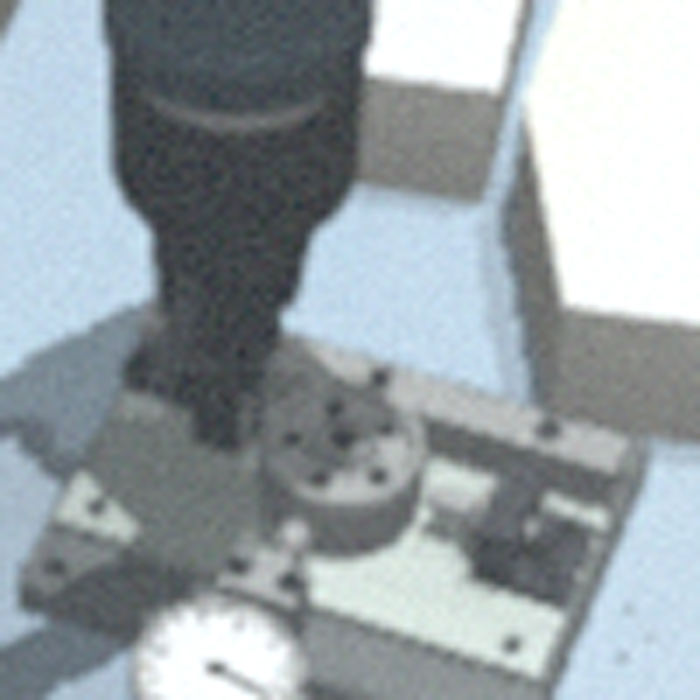

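The gap between the wheel's edge and the screw nose (about 430,520) is only a few mm. Continuing.

```bash
f(){ python3 -c "from h import *;o=get_obs();print('F',np.round(o['wrist_force'],1),G(tcp()))"; }
python3 -c "from h import *
print(G(onz('scene',np.array((310+343/7-.4,170+440/7-.4))-[-.45,1],.054)))"
python3 -m jog '[[0,0,-0.5,0,0,0,1],[0,0,0,0,0,0,1]]' >/dev/null; f
python3 -m jog '[[0,0,-0.5,0,0,0,1],[0,0,0,0,0,0,1]]' >/dev/null; f
```

```text
[-0.8 -0.4]
F [-1.   5.2  3.7] [-0.6 38.7]
F [-1.7  4.6  3.6] [-0.6 38.2]
```

```bash
f(){ python3 -c "from h import *;o=get_obs();print('F',np.round(o['wrist_force'],1),G(tcp()))"; }
python3 -m jog '[[0,0,-0.5,0,0,0,1],[0,0,0,0,0,0,1]]' >/dev/null; f
python3 -m jog '[[0,0,-0.5,0,0,0,1],[0,0,0,0,0,0,1]]' >/dev/null; f
```

```text
F [-1.8  4.7  3.2] [-0.6 37.7]
F [-1.   4.7  4.9] [-0.6 37.2]
```

```bash
f(){ python3 -c "from h import *;o=get_obs();print('F',np.round(o['wrist_force'],1),G(tcp()))"; }
python3 -m jog '[[0,0,-0.5,0,0,0,1],[0,0,0,0,0,0,1]]' >/dev/null; f
python3 -m jog '[[0,0,-0.5,0,0,0,1],[0,0,0,0,0,0,1]]' >/dev/null; f
```

```text
F [-1.6  4.6  4. ] [-0.6 36.6]
F [-1.8  5.1  4. ] [-0.6 36.2]
```

```bash
f(){ python3 -c "from h import *;o=get_obs();print('F',np.round(o['wrist_force'],1),G(tcp()))"; }
python3 -m jog '[[0,0,-0.5,0,0,0,1],[0,0,0,0,0,0,1]]' >/dev/null; f
python3 -m jog '[[0,0,-0.5,0,0,0,1],[0,0,0,0,0,0,1]]' >/dev/null; f
```

```text
F [-1.8  7.1  4.2] [-0.5 36. ]
F [-2.1  7.6  4.9] [-0.6 36. ]
```

```bash
f(){ python3 -c "from h import *;o=get_obs();print('F',np.round(o['wrist_force'],1),G(tcp()))"; }
python3 -m jog '[[0,0,-0.5,0,0,0,1],[0,0,0,0,0,0,1]]' >/dev/null; f
```

```text
F [-2.5  9.8  6.1] [-0.6 35.9]
```

The position stopped at 36.0 while the force climbed from 5 to 9.8 N, so the wheel is home on the stop. Backing straight off, then up.

```bash
python3 -m jog '[[0,0,0.5,0,0,0,1],[0,0,0.5,0,0,0,1],[0,0,1,0,0,0,1],[0,0,3,0,0,0,1],[0,0,6,0,0,0,1],[0,0,10,0,0,0,1],[0,0,10,0,0,0,1],[0,0,0,0,0,0,1]]'
python3 -m jog '[[0,-20,10,0,0,0,1],[0,-30,10,0,0,0,1],[0,-30,20,0,0,0,1],[0,-30,30,0,0,0,1],[0,0,35,0,0,0,1],[0,0,35,0,0,0,1],[0,0,35,0,0,0,1],[0,0,35,0,0,0,1]]'
python3 -m jog '[[0,0,35,0,0,0,1],[0,0,35,0,0,0,1],[0,0,0,0,0,0,1]]'
python3 -c "from h import *;state()
a=camera('scene');b=camera('top');cv2.imwrite('pics/s19f.png',a);cv2.imwrite('pics/t19f.png',b);crop(a,310,190,410,290,7,'s19.png');crop(b,270,150,390,260,6,'t19.png')"
```

```text
time_s: 20.37
eef_pos: [0.5504, -0.0576, 0.008]
eef_rot: [0.705, -0.704, -0.061, 0.061]
wrist_force: [0.1, 0.1, 0.8]
opening: 0.002
time_s: 21.03
eef_pos: [0.5152, 0.1483, 0.1183]
eef_rot: [-0.704, 0.705, 0.061, -0.06]
wrist_force: [0.6, 0.1, 0.1]
opening: -0.001
time_s: 21.28
eef_pos: [0.5019, 0.2211, 0.1179]
eef_rot: [0.705, -0.704, -0.062, 0.062]
wrist_force: [-0.0, -0.3, -0.2]
opening: -0.001
t 21.28 pos [501.9 221.1 117.9] jaw yaw 10.1 yaxis [ 0.     0.002 -1.   ] F [-0.  -0.3 -0.2] op -0.001 q [0.2  0.2  1.75 0.   1.19 0.02]
```

View pics/s19.png

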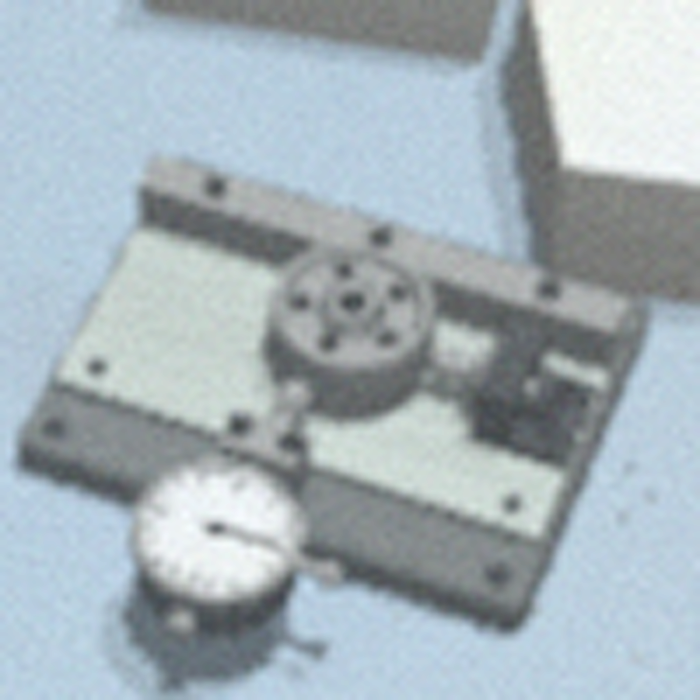

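View pics/t19.png

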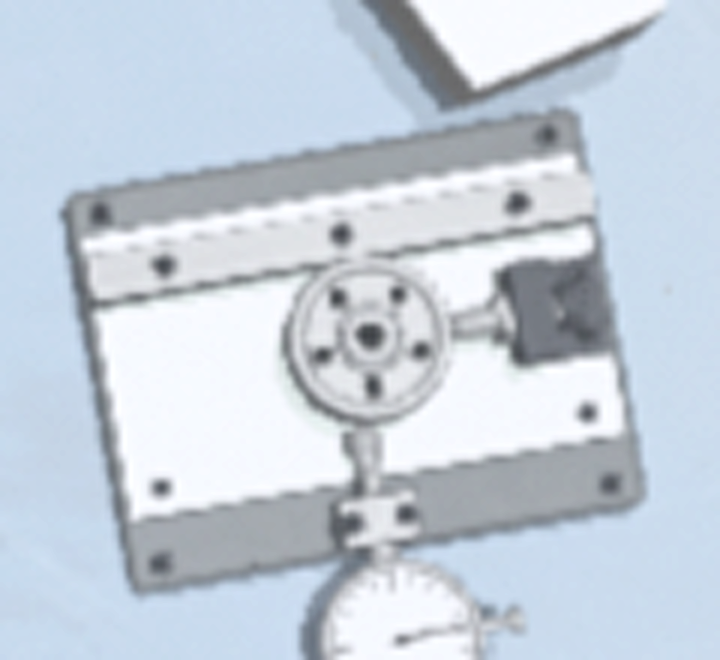

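```bash
python3 -c "from h import *
t=lambda x,y:(270+x/6-.42,150+y/6-.42)
print('hub',G(onz('top',t(369,335),.054)),'outline',G(onz('top',t(370,341),.054)),'nose',G(onz('top',t(449,325),.039)))
print('scene hub',G(onz('scene',np.array((310+352/7-.43,190+302/7-.43))-[-.45,1],.054)))
a=cv2.imread('pics/t0.png') if 0 else cv2.imread('pics/top0.png');b=cv2.imread('pics/t19f.png');d=cv2.absdiff(a,b)[150:320,400:480];print(d.mean(),d.max())"
```

```text
hub [ 0.3 -3. ] outline [-1.7 -3. ] nose [  0.3 -31.2]
scene hub [-0.4 -3.3]
6.94578431372549 11
```

The wheel measures gauge (0.3, -3.0), the nose is at y -31.2 (28.2 mm away, one wheel radius), and the bystanders haven't moved. Handing in.

```bash
python3 -c "from bench import *;print(hand_in())"
```

```text
the job is handed in; nothing more can be done
None
```

The drive wheel is seated in the gauge and the job is handed in at about 21 s of the 72 s. It was set flat at the load point, then pushed in with shut fingers until it reached the stop.

- **Stop contact:** sliding took up to about 8 N, and about 5 N just before the stop. There the travel ended while the force along the push rose to about 10 N, and I backed straight off.
- **Final position:** the wheel centre measures x ≈ 0 and y ≈ -3 mm in the gauge's axes, in both camera views. The screw nose is 28.2 mm from the centre against the 28 mm wheel radius. The wheel lies against the rail, and the dial needle has moved, so the spindle is pressed.
- **Bystanders:** the oil bottle, screw jar and tape measure look unmoved in the before and after top pictures. The arm ended clear of everything.

**Disagreements:**
- The reported arm position differed from the cameras by about 5 mm in x, 2 mm in y and 25 mm in z. I worked from the pictures and from contact instead. The wheel touched the table and the plate exactly 24 mm apart, as it should.
- Triangulated heights came out about 3.7 mm low throughout, so I used the stated heights.
- The wheel-to-nose gap is only confirmed to about 1 mm by the cameras, so contact with the stop rests mainly on the force reading.

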